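Pack the calorimeter pans into the hinged box and lock it

ROBOT

A 6-joint arm with a two-finger parallel gripper is mounted at the origin on the work surface. World frame = base frame: x ahead of the robot, y to its left, z up, the work surface at z = 0. Lengths are in m, angles in degrees, forces in N, time in s.
With the tool pointing down it reaches from about 0.35 to 0.875 m from the base axis. Payload 4.2 kg.
Tool frame: the origin (TCP) lies on the centre line of the jaws, within the pads' length; the fingertips stand 25 mm ahead of it and the grasp point (between the pads) lies 6 mm ahead of it; z points along the fingers, y is the line along which they close (so a half turn about z gives the same grasp; the last joint's range is limited). The gripper opens to 87 mm and grips with 3 to 60 N. Pads are 19 mm wide; open, the fingers measure 117 mm over their backs; the gripper's body (75 mm by 190 mm) begins 51 mm behind the grasp point.
Start: joints at [85.119, 22.042, 0.453, 0, -68.411, -14.817], TCP at [0.211, 0.588, 0.248] pointing down, gripper open.
Joint ranges: [-179.83, 179.83], [-69.29, 118.12], [-61.27, 80.66], [-181.25, 117.63], [-171.15, -9.14], [-177.46, 177.46]. Speed limits (degrees/s): [159.86, 159.86, 180, 180, 180, 180].

INTERFACE

Orientations are given as a 3x3 rotation matrix whose columns are the frame's x, y, z axes.
In Python, from station import r gives the robot as it stands.
- The arm moves only by the tool move_arm, never from a script. Its argument "series" is a list of rows, each an object with "grip": the opening, from 0 (shut) to 1 (fully open); "xyz": the shift along the tool's x, y, z in mm, a list of three; "angular": the turn, a rotation vector about the tool's x, y, z in rad, a list of three. A call has 1 to 10 rows; each row is the pose to reach, as a shift and turn from the pose commanded when the call began, along the tool's axes at that moment; what a row does not reach only later rows make up. A row lasts 1/10 s, in which the tool goes at most 50 mm and 8.59 degrees, less where a joint would pass 70% of its speed; a pose out of reach is approached as far as the arm can. A call with a gripper value outside its range is refused whole. The fingers move at their own pace and stop on an object; the grip force is fixed at half the most. Time passes only in rows, so rows that repeat a pose let the fingers close. It gives the time, the measured TCP pose, the force, the opening and the grip force at its end, in the units of the state.
- r.sense(): the state, without advancing time (a new reading comes with each control period).
- r.capture(name): name is "scene" or "side" or "wrist"; returns a dict with "img" (384x512x3 uint8, red, green, blue), "camera_matrix" (3x3 intrinsics, pixels), "k1" (the pictures are not rectified: a ray, as slopes to the right and down, at radius r is drawn at 1 + k1 r^2 times it, then the intrinsics apply), "rvec" (rotation vector, rad) and "tvec" (3), from world to camera coordinates, as OpenCV has them; the wrist camera has in their place "hand_eye" (4x4, takes a point from camera to tool coordinates, whose origin is the TCP and whose axes are the flange's). Camera axes: x right, y down, z forward; pixel columns grow to the right and rows downward; lengths in m; the calibration is good to about 2 mm. A picture is of the moment at which its call begins: read the wrist's pose just before it. There is no depth.
- r.finish_job(): hands the job in; it is judged then, once.
The state is a dict: "time_s": time; "joints": joint angles; "joint_velocities": joint speeds; "effort": joint torques, N m; "tcp_pos": TCP position; "ee_rot": TCP orientation; "wrist_force": force on the tool from outside, world axes, zero at the start; "moment": the same for the moment, N m; "gripper_width": opening from 0.0 (shut) to 1.0 (fully open); "gripper_force": force on a finger pad.
Only numpy, scipy, OpenCV 4.12 (cv2) and the standard library are available. Lean on these libraries where they do the work, as an engineer would, in place of code of your own. Each camera call takes 0.05 s, during which the arm holds its last target. There are 200 camera calls.

TASK

Put the calorimeter pans away. Lift the horseshoe magnet out of the wooden box and lay it flat on the shelf clear of the box, then nest all the pans in one level stack centred on the round grey felt pad in the box, biggest at the bottom, with their handles fanned well apart so that each clears the others. Then close the lid fully and push the bent brass pin through the eye of the staple above the lid until its tip stands well out on the far side; do not disturb the prism, the bob or the pulley wheel.

Things in the scene. Friction and masses are not known exactly. Their poses are not given: they have to be found in the camera images.
- box: fixed wooden box without its lid, outside 206 (x) x 260 (y) x 84 mm high, walls and floor 8 mm, open on top; origin under its centre, z up, x horizontal from the staple side towards the hinge side, y along the front
- pad (a point): centre of the round grey felt pad (112 mm across, flush with the box's inner floor), 25 mm from the box's centre towards the hinge; same axes as the box
- eye (a point): centre of the square 15 mm hole in the brass staple that stands up at the middle of the box's front, 12 mm outside the front wall; the hole runs along the box's y axis, is 6 mm deep and 104.5 mm above the shelf; staple 25 mm wide (box x), its top 117 mm above the shelf; same axes as the box
- lid (a joint): lid angle: 0 fully closed, grows as it opens, about 1.6 standing upright; the stiff hinge (0.45 N m of friction) holds it at any angle. Hinge line along the box's y axis at box x +103 mm, 84 mm above the shelf. The closed lid lies from 84 to 94 mm high and overhangs the box's front by 32 mm
- lid_edge (a point): middle of the wooden lid's free edge, half-way through its thickness; lid 10 mm thick, 260 mm wide (box y), 238 mm from hinge line to free edge; an open notch 18 mm wide and 38 mm deep in the middle of the free edge, where this point lies, lets the staple through
- magnet_mid (a point): centre of a red horseshoe magnet lying flat: 60 mm long (own x, poles with bare steel ends to +x), 46 mm wide (y), 14 mm thick, 0.2 kg; at first it lies in the box near the felt pad
- pin_grip (a point): point on the axis of the bent brass pin, 12 mm from the middle of its shank towards the heel. L-shaped round rod 8 mm thick, lying flat: shank 95 mm along own x with a round tip at +x (59.5 mm from this point), at the heel (-x) a 28 mm leg bent to own +y; 0.05 kg
- pin_tip (a point): end of the pin's shank axis at its free tip (4 mm inside the rounded end); same axes as the pin
- pin_heel (a point): shank axis at the heel, where the leg branches off, 95 mm from the tip point
- prism: glass prism 70 x 40 x 37 mm, bystander; origin under its centre
- bob: brass pendulum bob, 42 mm across and 50 mm high, bystander; origin under its centre
- pulley: aluminium pulley wheel lying flat, 64 mm across, 20 mm high, bystander; origin under its centre
- pan_a_mid (a point): largest pan, point on its axis 18 mm above its underside: round aluminium pan 96 mm across, 36 mm high, wall 3 mm, base 8 mm thick (so a pan inside it stands 8 mm higher), under 0.2 kg; level bar handle 10 x 10 mm reaching 56 mm beyond the rim towards own -x, its underside 34 mm and its top 44 mm above the pan's underside
- pan_a_grip (a point): point in the middle of the handle of the largest pan, 30 mm outside the rim (78 mm from the axis), 39 mm above the pan's underside
- pan_a_end (a point): outer end of the handle of the largest pan, 104 mm from the axis
- pan_b_mid (a point): second largest pan (may be absent), point on its axis 18 mm above its underside: round aluminium pan 80 mm across, 36 mm high, wall 3 mm, base 8 mm thick (so a pan inside it stands 8 mm higher), under 0.2 kg; level bar handle 10 x 10 mm reaching 56 mm beyond the rim towards own -x, its underside 34 mm and its top 44 mm above the pan's underside
- pan_b_grip (a point): point in the middle of the handle of the second largest pan (may be absent), 30 mm outside the rim (70 mm from the axis), 39 mm above the pan's underside
- pan_b_end (a point): outer end of the handle of the second largest pan (may be absent), 96 mm from the axis
- pan_c_mid (a point): third largest pan (may be absent), point on its axis 18 mm above its underside: round aluminium pan 64 mm across, 36 mm high, wall 3 mm, base 8 mm thick (so a pan inside it stands 8 mm higher), under 0.2 kg; level bar handle 10 x 10 mm reaching 56 mm beyond the rim towards own -x, its underside 34 mm and its top 44 mm above the pan's underside
- pan_c_grip (a point): point in the middle of the handle of the third largest pan (may be absent), 30 mm outside the rim (62 mm from the axis), 39 mm above the pan's underside
- pan_c_end (a point): outer end of the handle of the third largest pan (may be absent), 88 mm from the axis
- pan_d_mid (a point): smallest pan (may be absent), point on its axis 18 mm above its underside: round aluminium pan 48 mm across, 36 mm high, wall 3 mm, base 8 mm thick (so a pan inside it stands 8 mm higher), under 0.2 kg; level bar handle 10 x 10 mm reaching 56 mm beyond the rim towards own -x, its underside 34 mm and its top 44 mm above the pan's underside
- pan_d_grip (a point): point in the middle of the handle of the smallest pan (may be absent), 30 mm outside the rim (54 mm from the axis), 39 mm above the pan's underside
- pan_d_end (a point): outer end of the handle of the smallest pan (may be absent), 80 mm from the axis

How it is judged (in metres and radians):
On the way, in this order (a step that is already met when the one before it is completed fails the run):
1. the magnet lies on the shelf outside the box and all the pans stand nested on the felt pad with handles fanned (horizontal distance between pan_a_mid and pad below 0.018 m and z of pan_a_mid in the frame of pad between 0.012 and 0.022 m and angle between each of pan_a_mid, pan_b_mid, pan_c_mid, pan_d_mid's own z axis and vertical below 0.1 rad and horizontal distance between each of pan_b_mid, pan_c_mid, pan_d_mid and pad below 0.022 m and z of pan_b_mid in the frame of pad between 0.012 and 0.03 m and horizontal distance between pan_a_end and pan_b_end above 0.035 m and z of pan_c_mid in the frame of pad between 0.012 and 0.038 m and horizontal distance between each of pan_a_end, pan_b_end and pan_c_end above 0.035 m and z of pan_d_mid in the frame of pad between 0.012 and 0.046 m and horizontal distance between each of pan_a_end, pan_b_end, pan_c_end and pan_d_end above 0.035 m and height (world z) of magnet_mid below 0.022 m and (x of magnet_mid in the frame of box above 0.125 m or x of magnet_mid in the frame of box below -0.125 m or y of magnet_mid in the frame of box above 0.15 m or y of magnet_mid in the frame of box below -0.15 m)), for 0.2 s.
2. the lid is fully closed (value of joint lid below 0.035 rad), for 0.2 s.
3. the pin is through the eye (x of pin_tip in the frame of eye between -0.0125 and 0.0125 m and z of pin_tip in the frame of eye between -0.0125 and 0.0125 m and x of pin_heel in the frame of eye between -0.0125 and 0.0125 m and z of pin_heel in the frame of eye between -0.0125 and 0.0125 m and ((y of pin_tip in the frame of eye above 0.01 m and y of pin_heel in the frame of eye below -0.008 m) or (y of pin_tip in the frame of eye below -0.01 m and y of pin_heel in the frame of eye above 0.008 m))), for 0.2 s.
At the end, for the whole second after the job is handed in: Present pans nested upright on the pad: axes within 18 mm (largest; others 22 mm) of its centre, each fully down, handle ends 35 mm or more apart; magnet flat on the shelf outside the box; lid within 0.035 rad of closed; pin at rest through the eye, tip 10 mm past its centre, heel on the other side (all of step 1 and all of step 3 and value of joint lid below 0.035 rad and linear speed of pin below 0.02 m/s); the robot touches nothing.
It fails at once if the prism is disturbed (moved more than 20 mm) (distance of prism from where it was at the start of the episode above 0.02 m).
It fails at once if the bob is disturbed (moved more than 20 mm) (distance of bob from where it was at the start of the episode above 0.02 m).
It fails at once if the pulley is disturbed (moved more than 20 mm) (distance of pulley from where it was at the start of the episode above 0.02 m).
Of pan_b, pan_c, pan_d only 2 to 3 are there at a start; the rules pass over those that are not, and their reading is None.
At some moment in a run one of pan_a, pan_b, pan_c, pan_d, pin may be knocked a few centimetres aside while the robot is not near it.
It also fails if it takes over 208 s, if anything falls off the work surface, if the arm or the gripper's body presses on something with over 40 N, if the wrist force passes 120 N, or if a joint passes its speed limit or range.

## Working session

There is one attempt and no reset: what is moved stays moved. The work goes in short steps, Python scripts to look and compute and a tool call to move; the robot and the scene stay as the last step left them, time stands still between calls to the robot, and variables do not carry over. Pictures are saved under pics/ and viewed, at most 14 in all, crops included, and the job is handed in when it is done.

Besides the shell and the picture viewer there is one more tool, called after ">>>" by a JSON object that holds its "method" and its "body", one argument or row to a line. move_arm: Moves the arm, as the interface text tells. Its arguments: {"type":"object","properties":{"series":{"type":"array"}},"required":["series"]}

```bash
ls; mkdir -p pics; cat > h.py <<'E'
import numpy as np, cv2, json
from station import r
def cap(n):
    s=r.sense(); c=r.capture(n)
    K=np.array(c["camera_matrix"],float)
    if n=="wrist":
        T=np.eye(4);T[:3,:3]=np.array(s["ee_rot"]);T[:3,3]=s["tcp_pos"]
        W=T@np.array(c["hand_eye"]); R=W[:3,:3].T; t=-R@W[:3,3]
    else:
        R=cv2.Rodrigues(np.array(c["rvec"],float))[0]; t=np.array(c["tvec"],float).ravel()
    return dict(img=np.array(c["img"]),K=K,k1=c["k1"],R=R,t=t,s=s)
def save(c,name,crop=None,scale=1):
    im=cv2.cvtColor(c["img"],cv2.COLOR_RGB2BGR)
    if crop: a,b,w,h=crop; im=im[b:b+h,a:a+w]
    if scale!=1: im=cv2.resize(im,None,fx=scale,fy=scale,interpolation=cv2.INTER_CUBIC)
    cv2.imwrite("pics/"+name+".png",im)
    np.savez("pics/"+name+".npz",**{k:c[k] for k in("img","K","k1","R","t")})
def load(name): return dict(np.load("pics/"+name+".npz"))
def ray(c,px):
    d=np.array([float(c["k1"]),0,0,0])
    p=cv2.undistortPoints(np.array(px,float).reshape(-1,1,2),c["K"],d).reshape(-1,2)
    v=np.c_[p,np.ones(len(p))]@c["R"]
    return -c["R"].T@c["t"],v
def onz(c,px,z):
    o,v=ray(c,px); return o+v*((z-o[2])/v[:,2])[:,None]
def proj(c,P):
    d=np.array([float(c["k1"]),0,0,0])
    return cv2.projectPoints(np.array(P,float).reshape(-1,1,3),cv2.Rodrigues(c["R"])[0],c["t"],c["K"],d)[0].reshape(-1,2)
E
python3 - <<'E'
from h import *
a=cap("scene");b=cap("side");w=cap("wrist")
save(a,"scene0");save(b,"side0");save(w,"wrist0")
for c in(a,b,w): print(-c["R"].T@c["t"])
A=[cv2.cvtColor(x["img"],cv2.COLOR_RGB2BGR) for x in(a,b)]
cv2.imwrite("pics/s0.png",cv2.resize(A[0],(800,600),interpolation=cv2.INTER_CUBIC))
cv2.imwrite("pics/d0.png",cv2.resize(A[1],(800,600),interpolation=cv2.INTER_CUBIC))
s=a["s"];print(s)
E
```

```text
pics
[1.07466098 0.47845389 1.03999526]
[-0.15435659 -0.61736521  0.93902755]
[0.27190825 0.56564907 0.38360105]
{'time_s': 0.0, 'joints': array([ 8.51177513e+01,  2.20905233e+01,  3.77960604e-01, -2.90073858e-02,
       -6.84103241e+01, -1.48165283e+01]), 'joint_velocities': array([ 0.08169618, -0.10660146,  0.00454681,  0.02607191, -0.13548673,
       -0.0935521 ]), 'effort': array([ 1.23739712e-03, -3.90663278e+01,  1.87404817e+01,  4.21972185e+00,
        1.09983326e-02, -1.94072381e-04]), 'tcp_pos': array([0.21046654, 0.58790348, 0.24644958]), 'ee_rot': array([[ 9.41414791e-01, -3.37250304e-01, -6.51582062e-04],
       [-3.37250920e-01, -9.41412460e-01, -2.09688710e-03],
       [ 9.37683393e-05,  2.19378718e-03, -9.99997589e-01]]), 'wrist_force': array([-0.1978745 ,  0.50908399,  0.39287369]), 'moment': array([ 0.05880577, -0.01235881, -0.01527252]), 'gripper_force': 0.0, 'gripper_width': 0.9984857982322592}
```

View pics/s0.png

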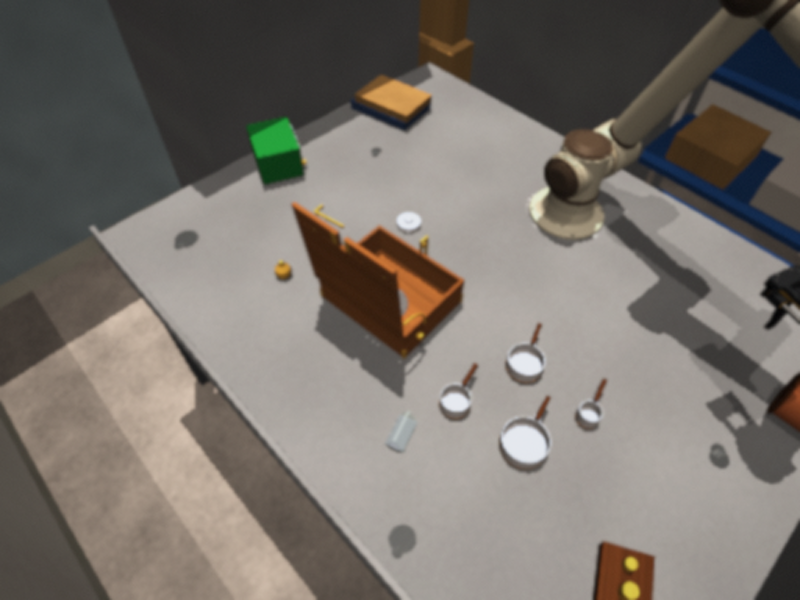

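View pics/d0.png

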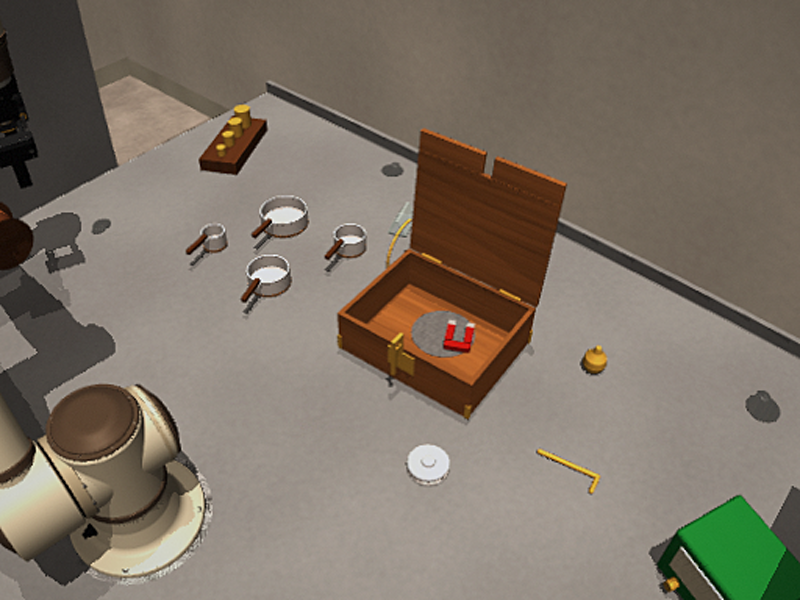

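The scene view is soft, with all four pans at right centre. In the sharper side view (800-px scale), pan a is at (284,216), b (268,275), c (350,240) and d (213,237). The box rim corners are at (338,315), (467,385), (533,308) and (408,252). The staple is at (397,340), the magnet (459,336) and the pin runs (540,452)–(597,475) with its leg to (593,492). The pulley is at (428,463), the bob (595,360) and the prism (401,217).

```bash
python3 - <<'E'
from h import *
np.set_printoptions(precision=4,suppress=True)
b=load("side0");a=load("scene0")
def S(z,**k):
    for n,p in k.items(): print(n,onz(b,np.array(p)*.64,z)[0])
S(.084,boxL=(338,315),boxN=(467,385),boxR=(533,308),boxB=(408,252))
S(.015,mag=(459,336)); S(.004,heel=(597,476),tip=(540,452),leg=(593,491))
S(.02,pul=(428,459),prism=(401,217));S(.02,bob=(595,362))
# pans: rim blobs in side
im=b["img"]; hsv=cv2.cvtColor(im,cv2.COLOR_RGB2HSV)
hd=cv2.inRange(hsv,(0,90,20),(14,255,170))
for n,p,Rr in (("a",(284,216),.048),("b",(268,275),.04),("c",(350,240),.032),("d",(213,237),.024)):
    S(.02,**{n:p})
S(.039,ae=(254,236),be=(243,300),ce=(327,257),de=(188,252))
S(.094,lidtop=(490,170))
def A(z,**k):
    for n,p in k.items(): print("scene",n,onz(a,np.array(p)*.64,z)[0])
A(.02,a=(526,442),b=(526,361),c=(456,400),d=(589,413),pul=(408,221),bob=(283,270))
A(.004,tip=(342,225),heel=(315,212))
A(.084,N=(380,230),R=(463,284))
E
```

```text
boxL [0.4272 0.0018 0.084 ]
boxN [ 0.4503 -0.246   0.084 ]
boxR [ 0.6559 -0.2291  0.084 ]
boxB [0.6252 0.0198 0.084 ]
mag [ 0.5769 -0.1395  0.015 ]
heel [ 0.4954 -0.4669  0.004 ]
tip [ 0.4754 -0.3763  0.004 ]
leg [ 0.4688 -0.4758  0.004 ]
pul [ 0.3443 -0.2608  0.02  ]
prism [0.7581 0.1499 0.02  ]
bob [ 0.6784 -0.3517  0.02  ]
a [0.6004 0.3306 0.02  ]
b [0.4583 0.2193 0.02  ]
c [0.6349 0.1761 0.02  ]
d [0.4598 0.3866 0.02  ]
ae [0.5027 0.3077 0.039 ]
be [0.3719 0.1857 0.039 ]
ce [0.5535 0.1571 0.039 ]
de [0.3864 0.3662 0.039 ]
lidtop [0.9278 0.0563 0.094 ]
scene a [0.6053 0.343  0.02  ]
scene b [0.4613 0.2273 0.02  ]
scene c [0.638  0.1862 0.02  ]
scene d [0.4643 0.3933 0.02  ]
scene pul [ 0.3524 -0.2507  0.02  ]
scene bob [ 0.6877 -0.3386  0.02  ]
scene tip [ 0.4774 -0.3705  0.004 ]
scene heel [ 0.4986 -0.4578  0.004 ]
scene N [ 0.4679 -0.2292  0.084 ]
scene R [0.4456 0.0209 0.084 ]
```

```bash
ls -la; python3 -c "
import station,inspect;print([x for x in dir(station.r) if x[0]!='_'])"
```

```text
total 16
drwxr-xr-x  3 agent agent 4096 Dec  3 15:32 .
drwxr-xr-x 23 root  root  4096 Dec  3 15:32 ..
-rw-r--r--  1 agent agent 1310 Dec  3 15:32 h.py
drwxr-xr-x  2 agent agent 4096 Dec  3 15:32 pics
['PlanningError', 'capture', 'finish_job', 'sense']
```

```bash
cat >> h.py <<'E'
from scipy.spatial.transform import Rotation as Ro
np.set_printoptions(precision=4,suppress=True)
def yawR(deg): # tool down, tool x at world angle deg
    a=np.deg2rad(deg); x=np.array([np.cos(a),np.sin(a),0]); z=np.array([0,0,-1.]); return np.c_[x,np.cross(z,x),z]
def go(p,yaw=None,Rg=None,p0=None,R0=None):
    s=r.sense(); p0=np.array(s["tcp_pos"]) if p0 is None else np.array(p0); R0=np.array(s["ee_rot"]) if R0 is None else R0
    if Rg is None: Rg=yawR(yaw) if yaw is not None else R0
    d=R0.T@(np.array(p)-p0)*1000; w=Ro.from_matrix(R0.T@Rg).as_rotvec()
    print("go",d.round(1),w.round(4)); return d,w
E
python3 - <<'E'
from h import *
w=load("wrist0"); print("cam fwd",w["R"][2],"right",w["R"][0],w["K"][0],w["k1"])
s=r.sense(); 
P=np.array([[.46,.39,.02]]);print(proj(w,P))
go([.50,.29,.35],15)
b=load("side0")
for n,p,z in(("m_poleL",(451,322),.022),("m_poleR",(471,325),.022),("m_bend",(458,349),.015)): print(n,onz(b,np.array(p)*.64,z))
# lid free edge: corner pixels intersect hinge-line plane
o,v=ray(b,np.array([[418,131],[565,185],[490,170]])*.64)
for i in range(3):
    for x in(.66,.68,.70,.72): print(x,(o+v[i]*(x-o[0])/v[i][0]).round(3),end=' ')
    print()
E
```

```text
cam fwd [-0.2294  0.0808 -0.97  ] right [-0.3368 -0.9416  0.0012] [266.3073   0.     250.0259] 0.010135500287167169
[[342.8081 -93.8746]]
go [ 373.1  183.1 -102.9] [ 0.0016  0.0004 -0.6057]
m_poleL [[ 0.5886 -0.1121  0.022 ]]
m_poleR [[ 0.6062 -0.1428  0.022 ]]
m_bend [[ 0.5518 -0.1567  0.015 ]]
0.66 [0.66  0.035 0.313] 0.68 [0.68  0.051 0.298] 0.7 [0.7   0.067 0.282] 0.72 [0.72  0.083 0.267] 
0.66 [ 0.66  -0.24   0.337] 0.68 [ 0.68  -0.231  0.322] 0.7 [ 0.7   -0.221  0.308] 0.72 [ 0.72  -0.212  0.293] 
0.66 [ 0.66  -0.11   0.303] 0.68 [ 0.68  -0.098  0.288] 0.7 [ 0.7   -0.086  0.272] 0.72 [ 0.72  -0.073  0.256]
```

>>> {"method": "move_arm", "body": {
  "series": [
    {"grip": 1,"xyz": [45,20,-30],"angular": [0,0,-0.12]},
    {"grip": 1,"xyz": [90,40,-60],"angular": [0,0,-0.24]},
    {"grip": 1,"xyz": [135,60,-90],"angular": [0,0,-0.36]},
    {"grip": 1,"xyz": [180,80,-110],"angular": [0,0,-0.48]},
    {"grip": 1,"xyz": [220,105,-110],"angular": [0,0,-0.6]},
    {"grip": 1,"xyz": [260,130,-110],"angular": [0,0,-0.6]},
    {"grip": 1,"xyz": [300,150,-110],"angular": [0,0,-0.6]},
    {"grip": 1,"xyz": [340,170,-110],"angular": [0,0,-0.6]},
    {"grip": 1,"xyz": [340,170,-110],"angular": [0,0,-0.6]},
    {"grip": 1,"xyz": [340,170,-110],"angular": [0,0,-0.6]}
  ]
}}

```text
time_s: 1.15
tcp_pos: [0.4742, 0.3124, 0.3571]
ee_rot: [[0.968, 0.25, -0.001], [0.25, -0.968, -0.0], [-0.001, 0.0, -1.0]]
wrist_force: [-0.6, 0.4, 0.6]
gripper_width: 1.0
gripper_force: 0.0
```

```bash
python3 - <<'E'
from h import *
w=cap("wrist"); print(w["s"]["tcp_pos"],w["s"]["joints"],w["s"]["ee_rot"][:,0]); save(w,"w1",scale=1.5)
E
```

```text
[0.4742 0.3124 0.3571] [ 49.7095  13.2599   3.4537  -0.0167 -80.2423  54.7854] [ 0.9682  0.2502 -0.0009]
```

View pics/w1.png

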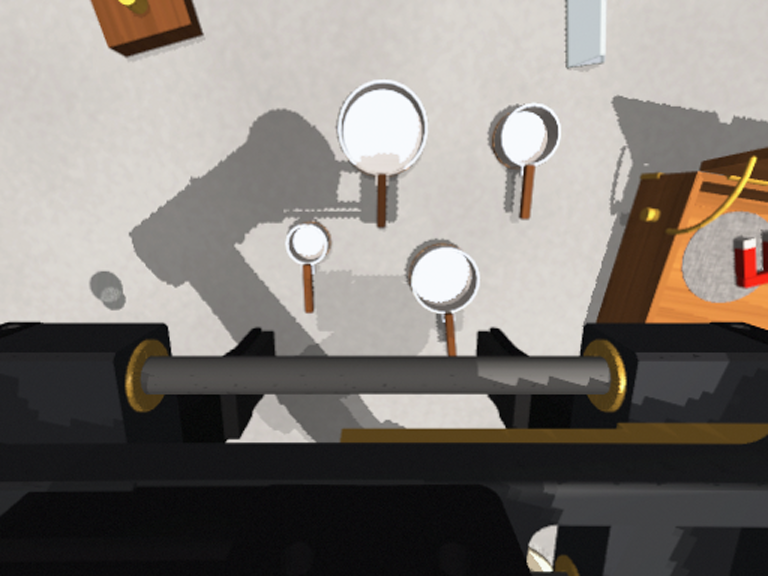

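The wrist view shows the pan rims at a (382,128), b (444,278), c (526,135) and d (308,243). The handle ends are at a (381,227), b (452,355), c (526,219) and d (309,312), with the box and magnet at the right edge.

```bash
cat >> h.py <<'E'
RAD=dict(a=.048,b=.04,c=.032,d=.024)
def handles(c,zs=None,exclude=None):
    hsv=cv2.cvtColor(c["img"],cv2.COLOR_RGB2HSV)
    m=cv2.inRange(hsv,(0,80,15),(16,255,170))
    n,l,st,ce=cv2.connectedComponentsWithStats(m)
    out=[]
    for i in range(1,n):
        if 60<st[i,4]<3000:
            ys,xs=np.where(l==i); pts=np.c_[xs,ys].astype(np.float32)
            P=onz(c,pts,.044)[:,:2]
            (cx,cy),(w,h),an=cv2.minAreaRect((P*1000).astype(np.float32))
            ct=P.mean(0); u,s,vt=np.linalg.svd(P-ct,full_matrices=False)
            t=(P-ct)@vt[0]
            out.append((np.array([cx,cy])/1000,sorted((w,h)),np.rad2deg(np.arctan2(vt[0][1],vt[0][0])),ct+vt[0]*t.min(),ct+vt[0]*t.max(),st[i,:4]))
    return out
E
python3 - <<'E'
from h import *
w=load("w1")
for x in handles(w):
  if x[1][0]<20: print(x)
for n,p,e in(("a",(382,128),(381,226)),("b",(444,278),(452,355)),("c",(526,135),(526,218)),("d",(308,243),(309,311))):
    C=onz(w,np.array(p)/1.5,.036)[0];E=onz(w,np.array(e)/1.5,.044)[0];d=E-C
    print(n,C,E,np.hypot(*d[:2]),np.rad2deg(np.arctan2(d[1],d[0]))%360)
E
```

```text
(array([0.5808, 0.1699]), [10.905304908752441, 55.33962631225586], np.float64(-165.8599091513061), array([0.6077, 0.1766]), array([0.5541, 0.1631]), array([347, 110,  10,  36], dtype=int32))
(array([0.5329, 0.3208]), [6.670262336730957, 54.32499313354492], np.float64(-165.50518081948195), array([0.5592, 0.3277]), array([0.5066, 0.3141]), array([252, 116,   5,  35], dtype=int32))
(array([ 0.6391, -0.0687]), [11.41683578491211, 31.924074172973633], np.float64(-84.6661116109524), array([ 0.6375, -0.053 ]), array([ 0.6404, -0.0847]), array([492, 125,  20,  10], dtype=int32))
(array([ 0.5777, -0.1097]), [11.391873359680176, 36.91230010986328], np.float64(-157.05814655887409), array([ 0.596 , -0.1052]), array([ 0.5616, -0.1198]), array([504, 161,   8,  23], dtype=int32))
(array([ 0.5618, -0.0909]), [9.446188926696777, 48.49187088012695], np.float64(-149.2687645394803), array([ 0.5828, -0.0786]), array([ 0.541 , -0.1034]), array([490, 165,   7,  27], dtype=int32))
(array([0.4154, 0.3777]), [9.650420188903809, 57.038360595703125], np.float64(-164.55834376976145), array([0.4428, 0.3854]), array([0.3879, 0.3702]), array([202, 176,   7,  33], dtype=int32))
(array([0.4021, 0.202 ]), [9.545622825622559, 54.10408020019531], np.float64(-158.23760381662171), array([0.4272, 0.212 ]), array([0.3769, 0.1919]), array([297, 209,   7,  29], dtype=int32))
a [0.6053 0.3387 0.036 ] [0.5056 0.3137 0.044 ] 0.10280232488422449 194.06836358060684
b [0.4653 0.2268 0.036 ] [0.3782 0.1916 0.044 ] 0.09399051651340033 201.98230101488295
c [0.637  0.1875 0.036 ] [0.5541 0.1606 0.044 ] 0.0871044723014287 197.98410669819876
d [0.4654 0.3894 0.036 ] [0.389  0.3704 0.044 ] 0.07875467371308253 193.96248071610017
```

```bash
python3 - <<'E'
from h import *
go([.47,-.10,.38],15)
E
```

```text
go [-107.7  399.2  -22.8] [ 0.      0.0008 -0.0069]
```

>>> {"method": "move_arm", "body": {
  "series": [
    {"grip": 1,"xyz": [-12,45,-22],"angular": [0,0,0]},
    {"grip": 1,"xyz": [-24,90,-22],"angular": [0,0,0]},
    {"grip": 1,"xyz": [-36,135,-22],"angular": [0,0,0]},
    {"grip": 1,"xyz": [-48,180,-22],"angular": [0,0,0]},
    {"grip": 1,"xyz": [-60,225,-22],"angular": [0,0,0]},
    {"grip": 1,"xyz": [-72,270,-22],"angular": [0,0,0]},
    {"grip": 1,"xyz": [-85,315,-22],"angular": [0,0,0]},
    {"grip": 1,"xyz": [-97,360,-22],"angular": [0,0,0]},
    {"grip": 1,"xyz": [-108,400,-22],"angular": [0,0,0]},
    {"grip": 1,"xyz": [-108,400,-22],"angular": [0,0,0]}
  ]
}}

```text
time_s: 2.2
tcp_pos: [0.47, -0.1026, 0.3794]
ee_rot: [[0.968, 0.25, -0.0], [0.25, -0.968, -0.0], [-0.001, 0.0, -1.0]]
wrist_force: [-0.1, 0.7, -0.3]
gripper_width: 0.999
gripper_force: 0.0
```

```bash
python3 - <<'E'
from h import *
w=cap("wrist"); print(w["s"]["tcp_pos"],w["s"]["joints"],w["s"]["ee_rot"][:,0]); save(w,"w2",scale=1.5)
E
```

```text
[ 0.47   -0.1026  0.3794] [  7.1045   3.7377  -4.9172   0.0233 -81.3759  97.3799] [ 0.9682  0.2502 -0.0006]
```

View pics/w2.png

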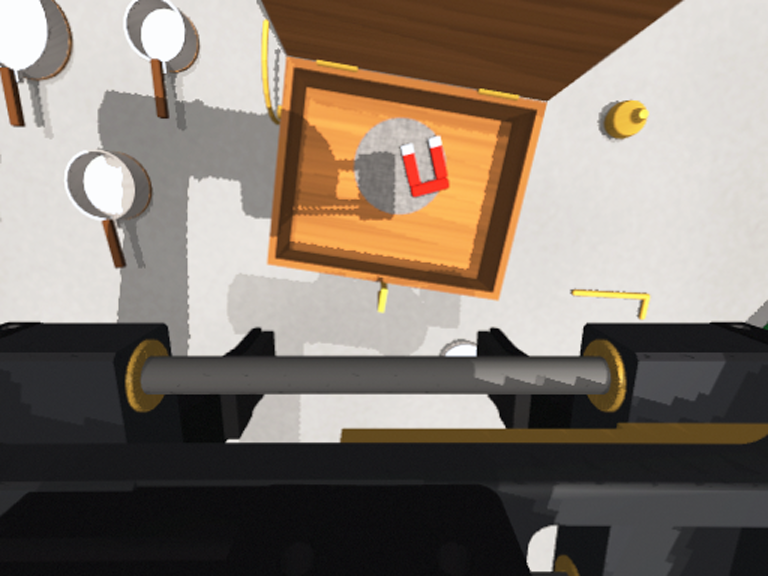

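The box's outer rim corners are at (268,263), (498,298), (546,102) and (288,58), and the felt centre is at about (402,166). The magnet's poles are at (407,150)/(436,144) and its bend corners at (413,194)/(448,187). The pin tip is at (573,292), its heel (647,297) and its leg (643,318). The staple is at (383,285)–(382,311).

```bash
python3 - <<'E'
from h import *
w=load("w2")
def q(z,*p): return onz(w,np.array(p)/1.5,z)[:,:2]
c=q(.084,(268,263),(498,298),(546,102),(288,58)); ctr=c.mean(0)
print(c,ctr,np.linalg.norm(np.diff(np.r_[c,c[:1]],axis=0),axis=1))
y=(c[0]-c[1]+c[3]-c[2]);x=(c[2]-c[1]+c[3]-c[0])
ya=np.rad2deg(np.arctan2(x[1],x[0])),np.rad2deg(np.arctan2(-y[0],y[1]));print("yaw",ya)
t=np.deg2rad(np.mean(ya));X=np.array([np.cos(t),np.sin(t)]);Y=np.array([-X[1],X[0]])
print("pad",ctr+.025*X,"seen",q(.008,(402,166)),"eye",ctr-.115*X)
print("staple top",q(.117,(383,285),(382,311)))
m=q(.022,(407,150),(436,144),(413,194),(448,187));mc=m.mean(0);d=m[:2].mean(0)-m[2:].mean(0)
print("mag",mc,np.linalg.norm(d),np.rad2deg(np.arctan2(d[1],d[0])),"box",(mc-ctr)@X,(mc-ctr)@Y)
p=q(.004,(573,292),(647,297),(643,318));print("pin",p)
go(np.r_[mc,.1],10)
E
```

```text
[[ 0.433   0.0088]
 [ 0.4584 -0.2475]
 [ 0.661  -0.2283]
 [ 0.6354  0.0273]] [ 0.5469 -0.1099] [0.2575 0.2035 0.2569 0.2033]
yaw (np.float64(5.321878238264312), np.float64(5.7001008839403795))
pad [ 0.5718 -0.1075] seen [[ 0.5732 -0.1096]] eye [ 0.4325 -0.121 ]
staple top [[ 0.4477 -0.1167]
 [ 0.4206 -0.1228]]
mag [ 0.5759 -0.1374] 0.05052090957482757 28.459343705583134 box 0.026167423060139392 -0.030106599004420573
pin [[ 0.4771 -0.3701]
 [ 0.495  -0.4665]
 [ 0.4668 -0.4733]]
go [ 93.2  61.9 279.3] [-0.0003  0.0003  0.0799]
```

>>> {"method": "move_arm", "body": {
  "series": [
    {"grip": 1,"xyz": [30,20,30],"angular": [0,0,-0.02]},
    {"grip": 1,"xyz": [60,40,60],"angular": [0,0,-0.02]},
    {"grip": 1,"xyz": [85,50,100],"angular": [0,0,-0.02]},
    {"grip": 1,"xyz": [95,55,145],"angular": [0,0,-0.02]},
    {"grip": 1,"xyz": [95,55,190],"angular": [0,0,-0.02]},
    {"grip": 1,"xyz": [95,55,235],"angular": [0,0,-0.02]},
    {"grip": 1,"xyz": [95,55,280],"angular": [0,0,-0.02]},
    {"grip": 1,"xyz": [95,55,315],"angular": [0,0,-0.02]},
    {"grip": 1,"xyz": [95,55,339],"angular": [0,0,-0.02]},
    {"grip": 1,"xyz": [95,55,339],"angular": [0,0,-0.02]}
  ]
}}

```text
time_s: 3.25
tcp_pos: [0.5739, -0.1272, 0.0367]
ee_rot: [[0.961, 0.275, -0.009], [0.275, -0.961, 0.0], [-0.008, -0.003, -1.0]]
wrist_force: [-0.3, 0.0, 0.5]
gripper_width: 1.003
gripper_force: 0.0
```

>>> {"method": "move_arm", "body": {
  "series": [
    {"grip": 0.3,"xyz": [0,0,0],"angular": [0,0,0]},
    {"grip": 0.3,"xyz": [0,0,0],"angular": [0,0,0]},
    {"grip": 0.3,"xyz": [0,0,0],"angular": [0,0,0]},
    {"grip": 0.3,"xyz": [0,0,0],"angular": [0,0,0]},
    {"grip": 0.3,"xyz": [0,0,0],"angular": [0,0,0]},
    {"grip": 0.3,"xyz": [0,0,0],"angular": [0,0,0]},
    {"grip": 0.3,"xyz": [0,0,0],"angular": [0,0,0]},
    {"grip": 0.3,"xyz": [0,0,0],"angular": [0,0,0]}
  ]
}}

```text
time_s: 4.05
tcp_pos: [0.5768, -0.13, 0.0415]
ee_rot: [[0.962, 0.273, 0.002], [0.273, -0.962, -0.0], [0.001, 0.001, -1.0]]
wrist_force: [-0.3, -1.1, 5.8]
gripper_width: 0.551
gripper_force: 27.9
```

>>> {"method": "move_arm", "body": {
  "series": [
    {"grip": 0.3,"xyz": [0,0,-40],"angular": [0,0,0]},
    {"grip": 0.3,"xyz": [0,0,-85],"angular": [0,0,0]},
    {"grip": 0.3,"xyz": [0,0,-130],"angular": [0,0,0]},
    {"grip": 0.3,"xyz": [-23,-37,-140],"angular": [0,0,0.07]},
    {"grip": 0.3,"xyz": [-47,-75,-140],"angular": [0,0,0.14]},
    {"grip": 0.3,"xyz": [-72,-115,-140],"angular": [0,0,0.21]},
    {"grip": 0.3,"xyz": [-97,-155,-140],"angular": [0,0,0.28]},
    {"grip": 0.3,"xyz": [-122,-195,-140],"angular": [0,0,0.28]},
    {"grip": 0.3,"xyz": [-147,-234,-140],"angular": [0,0,0.28]},
    {"grip": 0.3,"xyz": [-147,-234,-140],"angular": [0,0,0.28]}
  ]
}}

```text
time_s: 5.05
tcp_pos: [0.3662, 0.057, 0.1796]
ee_rot: [[1.0, 0.002, -0.004], [0.002, -1.0, 0.0], [-0.004, -0.0, -1.0]]
wrist_force: [-0.0, -0.1, -1.8]
gripper_width: 0.542
gripper_force: 28.0
```

>>> {"method": "move_arm", "body": {
  "series": [
    {"grip": 0.3,"xyz": [0,0,48],"angular": [0,0,0]},
    {"grip": 0.3,"xyz": [0,0,95],"angular": [0,0,0]},
    {"grip": 0.3,"xyz": [0,0,130],"angular": [0,0,0]},
    {"grip": 0.3,"xyz": [0,0,142],"angular": [0,0,0]},
    {"grip": 0.3,"xyz": [0,0,147],"angular": [0,0,0]},
    {"grip": 0.3,"xyz": [0,0,147],"angular": [0,0,0]},
    {"grip": 0.75,"xyz": [0,0,147],"angular": [0,0,0]},
    {"grip": 0.75,"xyz": [0,0,147],"angular": [0,0,0]},
    {"grip": 0.75,"xyz": [0,0,147],"angular": [0,0,0]},
    {"grip": 0.75,"xyz": [0,0,110],"angular": [0,0,0]}
  ]
}}

```text
time_s: 6.05
tcp_pos: [0.3686, 0.0539, 0.068]
ee_rot: [[1.0, -0.005, -0.009], [-0.005, -1.0, -0.006], [-0.009, 0.006, -1.0]]
wrist_force: [0.2, -0.5, -0.6]
gripper_width: 0.739
gripper_force: 0.0
```

```bash
python3 - <<'E'
from h import *
w=cap("wrist");save(w,"w3")
print(w["s"]["tcp_pos"],w["s"]["gripper_width"])
for n in("side",):
    b=cap(n);save(b,"side1");im=b["img"]
    m=cv2.inRange(cv2.cvtColor(im,cv2.COLOR_RGB2HSV),(0,180,120),(6,255,255))|cv2.inRange(cv2.cvtColor(im,cv2.COLOR_RGB2HSV),(176,180,120),(180,255,255))
    _,l,st,ce=cv2.connectedComponentsWithStats(m)
    for i in range(1,len(st)):
        if st[i,4]>40: print(st[i],onz(b,ce[i],.014))
# pan a grasp pose
a=np.deg2rad(194.5);C=np.array([.6053,.3387]);g=C+.07*np.array([np.cos(a),np.sin(a)])
print("grasp a",g); go(np.r_[g,.045],14.5)
E
```

```text
[0.3686 0.0539 0.068 ] 0.7385774273955774
[176 222  13  13  61] [[0.3438 0.0515 0.014 ]]
grasp a [0.5375 0.3212]
go [ 163.2 -264.7   30.8] [-0.0031 -0.0078 -0.2558]
```

>>> {"method": "move_arm", "body": {
  "series": [
    {"grip": 0.5,"xyz": [0,0,-48],"angular": [0,0,0]},
    {"grip": 0.5,"xyz": [24,-38,-60],"angular": [0,0,-0.06]},
    {"grip": 0.5,"xyz": [48,-76,-60],"angular": [0,0,-0.12]},
    {"grip": 0.5,"xyz": [72,-115,-60],"angular": [0,0,-0.19]},
    {"grip": 0.5,"xyz": [96,-154,-60],"angular": [0,0,-0.256]},
    {"grip": 0.5,"xyz": [120,-193,-60],"angular": [0,0,-0.256]},
    {"grip": 0.5,"xyz": [144,-232,-60],"angular": [0,0,-0.256]},
    {"grip": 0.5,"xyz": [163,-265,-60],"angular": [0,0,-0.256]},
    {"grip": 0.5,"xyz": [163,-265,-40],"angular": [0,0,-0.256]},
    {"grip": 0.5,"xyz": [163,-265,-40],"angular": [0,0,-0.256]}
  ]
}}

```text
time_s: 7.15
tcp_pos: [0.5334, 0.3193, 0.1071]
ee_rot: [[0.968, 0.249, -0.005], [0.249, -0.968, -0.004], [-0.006, 0.002, -1.0]]
wrist_force: [-0.7, -0.3, -0.9]
gripper_width: 0.507
gripper_force: 0.0
```

```bash
python3 - <<'E'
from h import *
w=cap("wrist");save(w,"w4",scale=1.5)
for x in handles(w):
  if x[1][0]<22 and x[1][1]>30: print(x)
g=[.5375,.3212]
go(np.r_[g,.045],14.5)
E
```

```text
(array([0.6286, 0.2272]), [17.821887969970703, 48.94278335571289], np.float64(-170.2666501220037), array([0.652 , 0.2344]), array([0.6038, 0.2262]), array([394,  88,  35,  71], dtype=int32))
(array([0.5812, 0.1717]), [14.460464477539062, 57.107933044433594], np.float64(-164.8283051622421), array([0.6089, 0.179 ]), array([0.5536, 0.164 ]), array([436, 166,  31,  72], dtype=int32))
(array([0.5379, 0.3216]), [8.640645027160645, 48.28020095825195], np.float64(-166.38650588547267), array([0.5613, 0.3275]), array([0.5143, 0.3161]), array([243, 178,  12,  60], dtype=int32))
go [ 4.4 -1.4 63.6] [ 0.0019  0.0042 -0.0011]
```

View pics/w4.png

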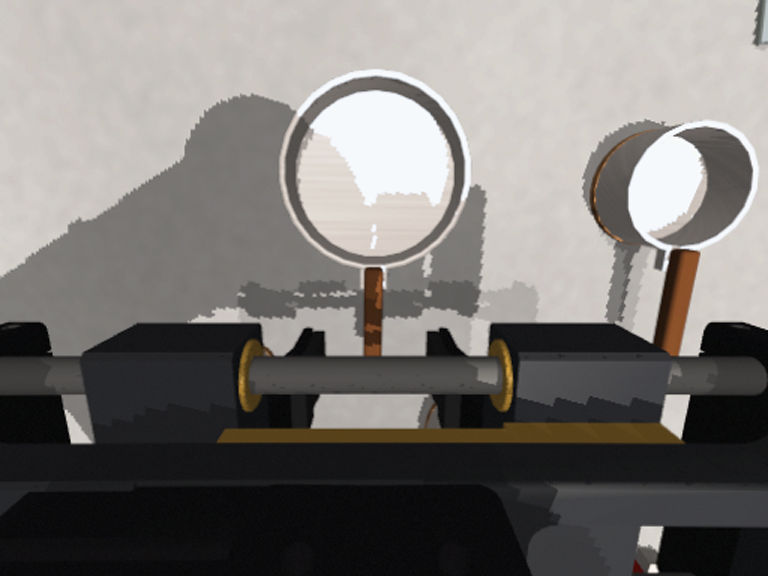

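The handle of pan a is centred between the jaws at (373,310), so I can descend.

>>> {"method": "move_arm", "body": {
  "series": [
    {"grip": 0.5,"xyz": [2,0,30],"angular": [0,0,0]},
    {"grip": 0.5,"xyz": [2,0,55],"angular": [0,0,0]},
    {"grip": 0.5,"xyz": [2,0,63],"angular": [0,0,0]},
    {"grip": 0.5,"xyz": [2,0,63],"angular": [0,0,0]},
    {"grip": 0.0,"xyz": [2,0,63],"angular": [0,0,0]},
    {"grip": 0.0,"xyz": [2,0,63],"angular": [0,0,0]},
    {"grip": 0.0,"xyz": [2,0,63],"angular": [0,0,0]},
    {"grip": 0.0,"xyz": [2,0,63],"angular": [0,0,0]},
    {"grip": 0.0,"xyz": [2,0,63],"angular": [0,0,0]},
    {"grip": 0.0,"xyz": [2,0,63],"angular": [0,0,0]}
  ]
}}

```text
time_s: 8.2
tcp_pos: [0.537, 0.3204, 0.0479]
ee_rot: [[0.968, 0.25, 0.0], [0.25, -0.968, 0.0], [0.0, -0.0, -1.0]]
wrist_force: [-0.8, -0.6, 1.5]
gripper_width: 0.109
gripper_force: 30.0
```

>>> {"method": "move_arm", "body": {
  "series": [
    {"grip": 0.0,"xyz": [0,0,-10],"angular": [0,0,0]},
    {"grip": 0.0,"xyz": [0,0,-35],"angular": [0,0,0]},
    {"grip": 0.0,"xyz": [0,0,-70],"angular": [0,0,0]},
    {"grip": 0.0,"xyz": [0,0,-110],"angular": [0,0,0]},
    {"grip": 0.0,"xyz": [0,0,-140],"angular": [0,0,0]},
    {"grip": 0.0,"xyz": [0,0,-150],"angular": [0,0,0]},
    {"grip": 0.0,"xyz": [0,0,-150],"angular": [0,0,0]}
  ]
}}

```text
time_s: 8.9
tcp_pos: [0.537, 0.3205, 0.199]
ee_rot: [[0.968, 0.249, 0.002], [0.249, -0.968, 0.002], [0.002, -0.002, -1.0]]
wrist_force: [0.8, 0.1, -2.4]
gripper_width: 0.113
gripper_force: 30.0
```

```bash
python3 - <<'E'
from h import *
w=cap("wrist");save(w,"w5",scale=1)
b=cap("side");save(b,"side2",scale=1)
cv2.imwrite("pics/c5.png",cv2.cvtColor(np.hstack([w["img"][:260],b["img"][60:320]]),cv2.COLOR_RGB2BGR)[:,::1][:, :1024])
im=cv2.imread("pics/c5.png");cv2.imwrite("pics/c5.png",cv2.resize(im,(800,203)))
E
```

```text
(no output)
```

View pics/c5.png

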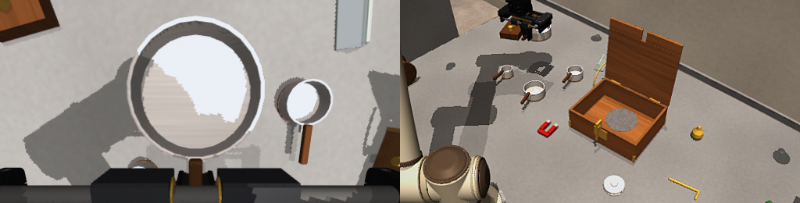

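```bash
cat >> h.py <<'E'
def predrim(c,s,g,R,dz,drop=0.): # rim circle in tool when level (dz = rim z minus TCP z), droop angle about tool y at grip
    T=np.array(s["ee_rot"]);p=np.array(s["tcp_pos"]);t=np.linspace(0,2*np.pi,60)
    Q=np.c_[g+R*np.cos(t),R*np.sin(t),np.full(60,-dz)]
    Q=Q@Ro.from_rotvec([0,drop,0]).as_matrix().T
    u=proj(c,Q@T.T+p); return u.min(0),u.max(0)
E
python3 - <<'E'
from h import *
w=load("w5");s=r.sense()
for d in(-.1,-.05,0,.05,.1,.2): print(d,*predrim(w,s,.070,.048,-.012,d))
hsv=cv2.cvtColor(w["img"],cv2.COLOR_RGB2HSV)
go([.5718-.070*.9954,-.1075-.070*.096,.2],14.5)
E
```

```text
-0.1 [168.6273  37.2412] [334.4141 207.8799]
-0.05 [166.5774  31.2714] [336.5056 207.2818]
0 [164.4256  25.3951] [338.7001 206.7764]
0.05 [162.17    19.6459] [340.9997 206.3669]
0.1 [159.8093  14.0647] [343.4057 206.0564]
0.2 [154.5558   3.6142] [348.8092 205.7447]
go [-140.6  411.7   -3.5] [ 0.001   0.0037 -0.0014]
```

>>> {"method": "move_arm", "body": {
  "series": [
    {"grip": 0,"xyz": [-15,28,0],"angular": [0,0,0]},
    {"grip": 0,"xyz": [-37,70,0],"angular": [0,0,0]},
    {"grip": 0,"xyz": [-60,114,0],"angular": [0,0,0]},
    {"grip": 0,"xyz": [-84,158,0],"angular": [0,0,0]},
    {"grip": 0,"xyz": [-108,202,0],"angular": [0,0,0]},
    {"grip": 0,"xyz": [-132,246,0],"angular": [0,0,-0.03]},
    {"grip": 0,"xyz": [-155,290,0],"angular": [0,0,-0.06]},
    {"grip": 0,"xyz": [-175,332,0],"angular": [0,0,-0.087]},
    {"grip": 0,"xyz": [-172,372,0],"angular": [0,0,-0.087]},
    {"grip": 0,"xyz": [-160,405,0],"angular": [0,0,-0.087]}
  ]
}}

```text
time_s: 10.0
tcp_pos: [0.4806, -0.1141, 0.1957]
ee_rot: [[0.944, 0.331, -0.005], [0.331, -0.944, 0.0], [-0.005, -0.002, -1.0]]
wrist_force: [1.1, 0.8, -1.1]
gripper_width: 0.109
gripper_force: 30.0
```

```bash
python3 - <<'E'
from h import *
s=r.sense();print(s["tcp_pos"],s["gripper_width"])
go([.506,-.132,.056],19.5)
E
```

```text
[ 0.4806 -0.1141  0.1957] 0.10903070945020661
go [ 18.6  25.6 139.6] [-0.0017  0.0046 -0.0027]
```

>>> {"method": "move_arm", "body": {
  "series": [
    {"grip": 0,"xyz": [15,26,0],"angular": [0,0,0]},
    {"grip": 0,"xyz": [15,26,35],"angular": [0,0,0]},
    {"grip": 0,"xyz": [15,26,75],"angular": [0,0,0]},
    {"grip": 0,"xyz": [15,26,110],"angular": [0,0,0]},
    {"grip": 0,"xyz": [15,26,130],"angular": [0,0,0]},
    {"grip": 0,"xyz": [15,26,138],"angular": [0,0,0]},
    {"grip": 0,"xyz": [15,26,142],"angular": [0,0,0]},
    {"grip": 0,"xyz": [15,26,142],"angular": [0,0,0]}
  ]
}}

```text
time_s: 10.8
tcp_pos: [0.5039, -0.1317, 0.0556]
ee_rot: [[0.943, 0.333, -0.004], [0.333, -0.943, -0.001], [-0.004, -0.001, -1.0]]
wrist_force: [-0.0, 0.5, -1.3]
gripper_width: 0.111
gripper_force: 30.0
```

```bash
python3 - <<'E'
from h import *
w=cap("wrist");save(w,"w6",scale=1.5);s=w["s"]
print(s["tcp_pos"],s["wrist_force"],s["gripper_width"])
p=np.array(s["tcp_pos"])+.0707*s["ee_rot"][:,0];print(p)
E
```

```text
[ 0.5039 -0.1317  0.0556] [-0.0366  0.5486 -1.2954] 0.11102723526152326
[ 0.5706 -0.1081  0.0553]
```

View pics/w6.png

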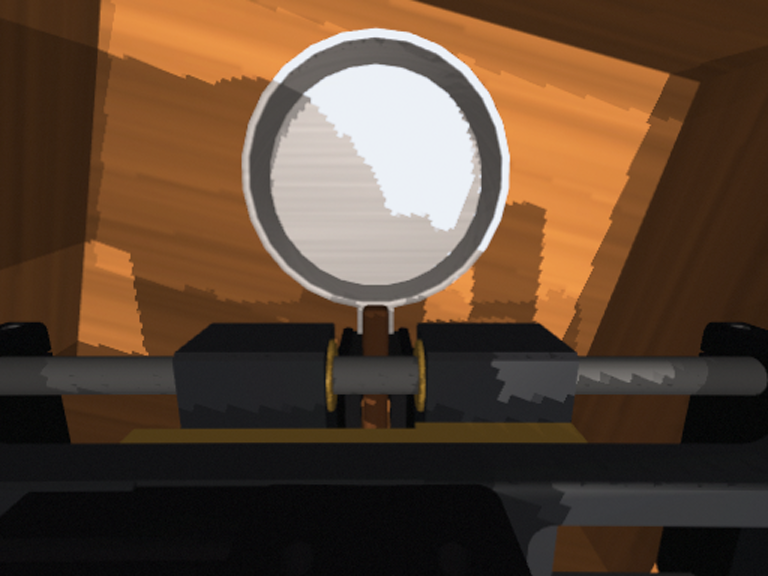

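Pan a is inside the box with its rim centre at (376,166), and no felt is visible, so it covers the pad. I'll lower the last 2 mm, release and retreat.

>>> {"method": "move_arm", "body": {
  "series": [
    {"grip": 0,"xyz": [0,0,2],"angular": [0,0,0]},
    {"grip": 0.3,"xyz": [0,0,2],"angular": [0,0,0]},
    {"grip": 0.3,"xyz": [0,0,2],"angular": [0,0,0]},
    {"grip": 0.3,"xyz": [0,0,2],"angular": [0,0,0]},
    {"grip": 0.3,"xyz": [0,0,-20],"angular": [0,0,0]},
    {"grip": 0.3,"xyz": [0,0,-65],"angular": [0,0,0]},
    {"grip": 0.3,"xyz": [0,0,-110],"angular": [0,0,0]},
    {"grip": 0.3,"xyz": [0,0,-150],"angular": [0,0,0]},
    {"grip": 0.3,"xyz": [-20,-5,-180],"angular": [0,0,0]},
    {"grip": 0.3,"xyz": [-40,-20,-200],"angular": [0,0,0]}
  ]
}}

```text
time_s: 11.85
tcp_pos: [0.4623, -0.1262, 0.2579]
ee_rot: [[0.943, 0.332, 0.004], [0.332, -0.943, -0.0], [0.004, 0.002, -1.0]]
wrist_force: [0.2, -0.3, -0.9]
gripper_width: 0.3
gripper_force: 0.0
```

```bash
cat >> h.py <<'E'
def rim(c,z,R,near=None):
    """bright ring: fit via contours of bright low-saturation pixels"""
    hsv=cv2.cvtColor(c["img"],cv2.COLOR_RGB2HSV)
    out=[]
    for v in(150,180,200,215):
        m=cv2.inRange(hsv,(0,0,v),(180,60,255))
        for k in cv2.findContours(m,cv2.RETR_EXTERNAL,cv2.CHAIN_APPROX_NONE)[0]:
            if len(k)<40: continue
            P=(onz(c,k.reshape(-1,2).astype(float),z)[:,:2]*1000).astype(np.float32)
            ctr,rad=cv2.minEnclosingCircle(P)
            if abs(rad-R*1000)<3: out.append((v,np.array(ctr)/1000,rad))
    return out
E
python3 - <<'E'
from h import *
w=cap("wrist");save(w,"w7");s=w["s"];print(s["tcp_pos"])
print("a rim",rim(w,.044,.048))
for x in handles(w):
  if x[1][0]<22 and x[1][1]>30: print(x)
B=np.array([.4653,.2268]);a=np.deg2rad(201.8);g=B+.062*np.array([np.cos(a),np.sin(a)]);print("b grasp",g)
go(np.r_[g,.11],21.8)
E
```

```text
[ 0.4623 -0.1262  0.2579]
a rim [(150, array([ 0.268 , -0.4798]), 45.45822525024414), (180, array([ 0.4089, -0.1675]), 50.37582778930664), (200, array([ 0.4089, -0.1675]), 50.37582778930664), (215, array([ 0.4097, -0.1673]), 50.13740921020508)]
(array([0.4694, 0.1606]), [12.922703742980957, 53.01622009277344], np.float64(-174.11151320520247), array([0.4962, 0.1613]), array([0.4435, 0.1559]), array([26, 75, 13, 45], dtype=int32))
(array([0.3903, 0.1868]), [7.50045919418335, 31.437923431396484], np.float64(-166.9932986011384), array([0.4054, 0.1924]), array([0.375 , 0.1854]), array([  0, 140,   7,  25], dtype=int32))
(array([0.3838, 0.0448]), [16.135848999023438, 35.26457977294922], np.float64(-162.05979810377391), array([0.3995, 0.0537]), array([0.3654, 0.0426]), array([105, 180,  13,  27], dtype=int32))
(array([0.3797, 0.0203]), [12.786445617675781, 50.208335876464844], np.float64(-179.38899313602482), array([0.4052, 0.0205]), array([0.3559, 0.02  ]), array([117, 184,  16,  32], dtype=int32))
b grasp [0.4077 0.2038]
go [  59.8 -328.2  150.3] [ 0.0021 -0.0062 -0.0413]
```

>>> {"method": "move_arm", "body": {
  "series": [
    {"grip": 0.5,"xyz": [8,-46,0],"angular": [0,0,0]},
    {"grip": 0.5,"xyz": [17,-93,0],"angular": [0,0,0]},
    {"grip": 0.5,"xyz": [25,-140,0],"angular": [0,0,0]},
    {"grip": 0.5,"xyz": [34,-187,10],"angular": [0,0,-0.02]},
    {"grip": 0.5,"xyz": [42,-230,30],"angular": [0,0,-0.04]},
    {"grip": 0.5,"xyz": [49,-268,60],"angular": [0,0,-0.04]},
    {"grip": 0.5,"xyz": [55,-300,95],"angular": [0,0,-0.04]},
    {"grip": 0.5,"xyz": [60,-328,128],"angular": [0,0,-0.04]},
    {"grip": 0.5,"xyz": [60,-328,140],"angular": [0,0,-0.04]},
    {"grip": 0.5,"xyz": [60,-328,140],"angular": [0,0,-0.04]}
  ]
}}

```text
time_s: 12.9
tcp_pos: [0.4075, 0.2032, 0.1133]
ee_rot: [[0.928, 0.372, -0.004], [0.372, -0.928, -0.004], [-0.005, 0.002, -1.0]]
wrist_force: [-0.9, -0.4, -0.4]
gripper_width: 0.501
gripper_force: 0.0
```

```bash
python3 - <<'E'
from h import *
w=cap("wrist");save(w,"w8");s=w["s"];print(s["tcp_pos"])
print("b rim",rim(w,.036,.04))
for x in handles(w):
  if x[1][0]<22 and x[1][1]>30: print(x)
go([.4077,.2038,.047],21.8)
E
```

```text
[0.4075 0.2032 0.1133]
b rim [(150, array([0.3418, 0.1769]), 38.90945053100586), (180, array([0.3421, 0.1766]), 38.431156158447266), (200, array([0.3421, 0.177 ]), 37.97977828979492)]
(array([0.566 , 0.1661]), [11.269583702087402, 31.755149841308594], np.float64(-167.2020708506742), array([0.5816, 0.1696]), array([0.5505, 0.1626]), array([374,   0,  28,  52], dtype=int32))
(array([0.4632, 0.3524]), [17.92681121826172, 40.325523376464844], np.float64(176.6835327473396), array([0.4835, 0.3475]), array([0.4433, 0.3498]), array([62, 32, 36, 59], dtype=int32))
(array([0.4153, 0.3748]), [14.48902702331543, 56.662384033203125], np.float64(-164.98412663446786), array([0.4426, 0.3822]), array([0.3879, 0.3676]), array([25, 79, 26, 80], dtype=int32))
(array([0.4076, 0.2029]), [8.83686637878418, 43.329227447509766], np.float64(-158.48097326139168), array([0.4276, 0.2111]), array([0.3873, 0.1952]), array([245, 186,  12,  52], dtype=int32))
go [-0.4 -0.7 67.7] [ 0.0011  0.0022 -0.0004]
```

>>> {"method": "move_arm", "body": {
  "series": [
    {"grip": 0.5,"xyz": [0,0,35],"angular": [0,0,0]},
    {"grip": 0.5,"xyz": [0,0,58],"angular": [0,0,0]},
    {"grip": 0.5,"xyz": [0,0,65],"angular": [0,0,0]},
    {"grip": 0.0,"xyz": [0,0,65],"angular": [0,0,0]},
    {"grip": 0.0,"xyz": [0,0,65],"angular": [0,0,0]},
    {"grip": 0.0,"xyz": [0,0,65],"angular": [0,0,0]},
    {"grip": 0.0,"xyz": [0,0,65],"angular": [0,0,0]},
    {"grip": 0.0,"xyz": [0,0,65],"angular": [0,0,0]},
    {"grip": 0.0,"xyz": [0,0,65],"angular": [0,0,0]}
  ]
}}

```text
time_s: 13.85
tcp_pos: [0.4091, 0.2037, 0.0511]
ee_rot: [[0.929, 0.37, 0.001], [0.37, -0.929, 0.001], [0.001, -0.0, -1.0]]
wrist_force: [-0.3, -0.1, 4.1]
gripper_width: 0.111
gripper_force: 30.0
```

>>> {"method": "move_arm", "body": {
  "series": [
    {"grip": 0.0,"xyz": [0,0,-10],"angular": [0,0,0]},
    {"grip": 0.0,"xyz": [0,0,-35],"angular": [0,0,0]},
    {"grip": 0.0,"xyz": [0,0,-70],"angular": [0,0,0]},
    {"grip": 0.0,"xyz": [0,0,-110],"angular": [0,0,0]},
    {"grip": 0.0,"xyz": [0,0,-140],"angular": [0,0,0]},
    {"grip": 0.0,"xyz": [0,0,-160],"angular": [0,0,0]},
    {"grip": 0.0,"xyz": [0,0,-160],"angular": [0,0,0]}
  ]
}}

```text
time_s: 14.55
tcp_pos: [0.4099, 0.2044, 0.214]
ee_rot: [[0.929, 0.371, 0.005], [0.371, -0.929, 0.005], [0.007, -0.003, -1.0]]
wrist_force: [-0.5, 1.3, -1.6]
gripper_width: 0.112
gripper_force: 30.0
```

```bash
python3 - <<'E'
from h import *
s=r.sense();print(s["joints"])
psi=5.5-22;u=np.array([np.cos(np.deg2rad(psi)),np.sin(np.deg2rad(psi))])
t=np.array([.571,-.108])-.062*u;print("tool",t)
go(np.r_[t+[-.04,.02],.21],psi); go(np.r_[t,.21],psi)
E
```

```text
[ 46.9411   7.1989 -25.1531   0.0381 -57.2262  64.7893]
tool [ 0.5116 -0.0904]
go [-44.6 278.1   2.9] [-0.0048 -0.0058  0.6676]
go [-14.9 311.5   3. ] [-0.0048 -0.0058  0.6676]
```

>>> {"method": "move_arm", "body": {
  "series": [
    {"grip": 0,"xyz": [-12,30,0],"angular": [0,0,0.06]},
    {"grip": 0,"xyz": [-25,75,0],"angular": [0,0,0.17]},
    {"grip": 0,"xyz": [-30,120,0],"angular": [0,0,0.29]},
    {"grip": 0,"xyz": [-30,165,0],"angular": [0,0,0.41]},
    {"grip": 0,"xyz": [-28,210,0],"angular": [0,0,0.53]},
    {"grip": 0,"xyz": [-25,253,0],"angular": [0,0,0.63]},
    {"grip": 0,"xyz": [-20,290,0],"angular": [0,0,0.668]},
    {"grip": 0,"xyz": [-14,312,0],"angular": [0,0,0.668]},
    {"grip": 0,"xyz": [-14,312,20],"angular": [0,0,0.668]},
    {"grip": 0,"xyz": [-14,312,40],"angular": [0,0,0.668]}
  ]
}}

```text
time_s: 15.55
tcp_pos: [0.5108, -0.0925, 0.1688]
ee_rot: [[0.958, -0.287, -0.002], [-0.287, -0.958, 0.0], [-0.002, 0.0, -1.0]]
wrist_force: [0.6, -0.0, -1.8]
gripper_width: 0.113
gripper_force: 30.0
```

```bash
python3 - <<'E'
from h import *
w=cap("wrist");save(w,"w9",scale=1.5);s=w["s"];print(s["tcp_pos"])
print(predrim(w,s,.0605,.04,-.0151), "for b level")
print("a predicted",proj(w,[[.571-.048,-.108,.044],[.571+.048,-.108,.044],[.571,-.108+.048,.044],[.571,-.108-.048,.044]])*1.5)
E
```

```text
[ 0.5108 -0.0925  0.1688]
(array([177.4091,  59.6241]), array([321.1579, 207.0647])) for b level
a predicted [[391.5652 270.0131]
 [347.8338 121.0164]
 [299.4862 220.8386]
 [443.8521 176.3249]]
```

View pics/w9.png

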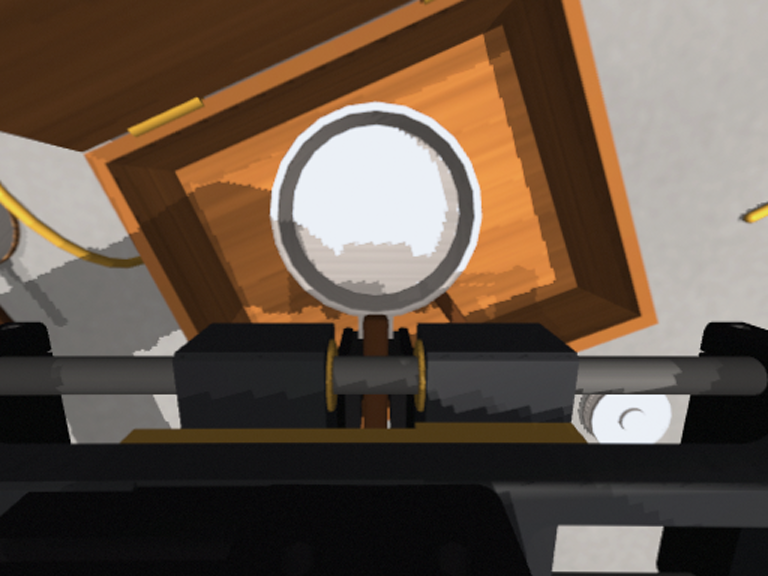

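Pan b is level to about 4° nose-down, with its rim spanning (271–481, 102–315) centred over pan a; I'll lower it now.

>>> {"method": "move_arm", "body": {
  "series": [
    {"grip": 0,"xyz": [0,0,30],"angular": [0,0,0]},
    {"grip": 0,"xyz": [0,0,60],"angular": [0,0,0]},
    {"grip": 0,"xyz": [0,0,80],"angular": [0,0,0]},
    {"grip": 0,"xyz": [0,0,90],"angular": [0,0,0]},
    {"grip": 0,"xyz": [0,0,96],"angular": [0,0,0]},
    {"grip": 0,"xyz": [0,0,98],"angular": [0,0,0]},
    {"grip": 0,"xyz": [0,0,100],"angular": [0,0,0]},
    {"grip": 0,"xyz": [0,0,100],"angular": [0,0,0]}
  ]
}}

```text
time_s: 16.4
tcp_pos: [0.5113, -0.0916, 0.0708]
ee_rot: [[0.959, -0.285, 0.0], [-0.285, -0.959, 0.0], [0.0, -0.0, -1.0]]
wrist_force: [0.5, 0.2, -1.8]
gripper_width: 0.107
gripper_force: 30.0
```

>>> {"method": "move_arm", "body": {
  "series": [
    {"grip": 0,"xyz": [1,0,3],"angular": [0,0,0]},
    {"grip": 0,"xyz": [1,0,5],"angular": [0,0,0]},
    {"grip": 0.25,"xyz": [1,0,5],"angular": [0,0,0]},
    {"grip": 0.25,"xyz": [1,0,5],"angular": [0,0,0]},
    {"grip": 0.25,"xyz": [1,0,5],"angular": [0,0,0]},
    {"grip": 0.25,"xyz": [1,0,-15],"angular": [0,0,0]},
    {"grip": 0.25,"xyz": [1,0,-60],"angular": [0,0,0]},
    {"grip": 0.25,"xyz": [1,0,-105],"angular": [0,0,0]},
    {"grip": 0.25,"xyz": [-15,0,-150],"angular": [0,0,0]},
    {"grip": 0.25,"xyz": [-35,0,-180],"angular": [0,0,0]}
  ]
}}

```text
time_s: 17.4
tcp_pos: [0.4788, -0.0817, 0.2541]
ee_rot: [[0.959, -0.285, 0.005], [-0.285, -0.959, -0.0], [0.005, -0.001, -1.0]]
wrist_force: [1.4, 0.1, 0.2]
gripper_width: 0.251
gripper_force: 0.0
```

```bash
python3 - <<'E'
from h import *
w=cap("wrist");save(w,"w10",scale=1.5);s=w["s"];print(s["tcp_pos"],s["joints"])
C=np.array([.637,.1875]);a=np.deg2rad(194.5);g=C+.054*np.array([np.cos(a),np.sin(a)]);print("c grasp",g)
go(np.r_[g,.25],14.5)
print("a,b rim pred",proj(w,[[.571,-.108,.044],[.571,-.108,.052]])*1.5)
E
```

```text
[ 0.4788 -0.0817  0.2541] [  9.5588   7.9216 -18.0453   0.0603 -63.7337  63.8579]
c grasp [0.5847 0.174 ]
go [  29.9 -275.3    9.9] [-0.0005 -0.0118 -0.541 ]
a,b rim pred [[373.8165 157.2861]
 [373.766  156.3446]]
```

View pics/w10.png

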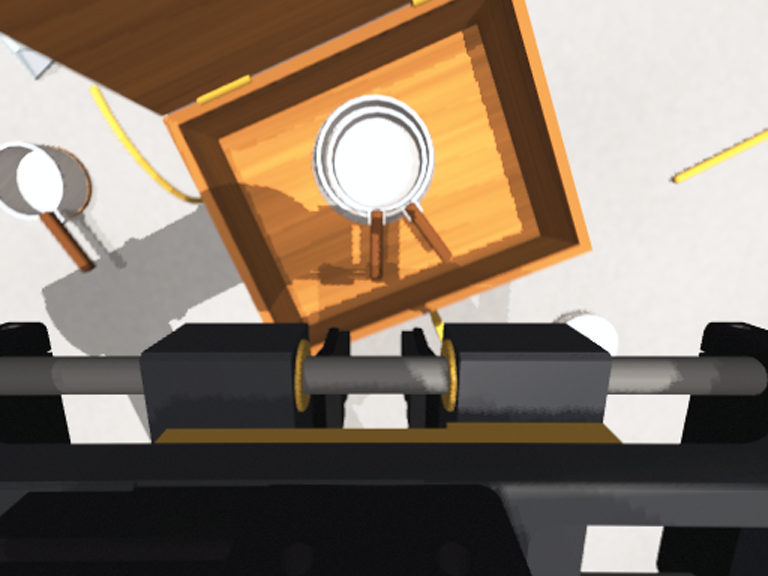

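The stack is nested at (374,158), where I predicted (374,157), and the two handles are fanned. Next is pan c, centred near (30,175) in this view.

>>> {"method": "move_arm", "body": {
  "series": [
    {"grip": 0.5,"xyz": [-5,-45,0],"angular": [0,0,-0.08]},
    {"grip": 0.5,"xyz": [-10,-90,0],"angular": [0,0,-0.19]},
    {"grip": 0.5,"xyz": [-10,-135,0],"angular": [0,0,-0.3]},
    {"grip": 0.5,"xyz": [-5,-180,0],"angular": [0,0,-0.42]},
    {"grip": 0.5,"xyz": [5,-225,20],"angular": [0,0,-0.53]},
    {"grip": 0.5,"xyz": [20,-262,50],"angular": [0,0,-0.541]},
    {"grip": 0.5,"xyz": [30,-277,90],"angular": [0,0,-0.541]},
    {"grip": 0.5,"xyz": [30,-277,130],"angular": [0,0,-0.541]},
    {"grip": 0.5,"xyz": [30,-277,140],"angular": [0,0,-0.541]},
    {"grip": 0.5,"xyz": [30,-277,140],"angular": [0,0,-0.541]}
  ]
}}

```text
time_s: 18.45
tcp_pos: [0.5845, 0.1747, 0.109]
ee_rot: [[0.968, 0.25, -0.004], [0.25, -0.968, -0.002], [-0.004, 0.001, -1.0]]
wrist_force: [-0.0, 0.1, -0.1]
gripper_width: 0.5
gripper_force: 0.0
```

```bash
python3 - <<'E'
from h import *
w=cap("wrist");save(w,"w11");s=w["s"];print(s["tcp_pos"],np.rad2deg(np.arctan2(s["ee_rot"][1,0],s["ee_rot"][0,0])))
for x in handles(w):
  if x[1][0]<22 and x[1][1]>30: print(x)
E
```

```text
[0.5845 0.1747 0.109 ] 14.454798585789877
(array([0.5884, 0.1699]), [9.440135955810547, 44.75535202026367], np.float64(-166.18202911306716), array([0.6102, 0.1751]), array([0.5666, 0.1644]), array([251, 183,  13,  55], dtype=int32))
(array([ 0.4832, -0.0252]), [15.385013580322266, 36.241294860839844], np.float64(-164.0110425776065), array([ 0.5002, -0.0185]), array([ 0.4654, -0.0285]), array([422, 350,  21,  33], dtype=int32))
```

>>> {"method": "move_arm", "body": {
  "series": [
    {"grip": 0.5,"xyz": [3,5.5,25],"angular": [0,0,0.01]},
    {"grip": 0.5,"xyz": [3,5.5,50],"angular": [0,0,0.01]},
    {"grip": 0.5,"xyz": [3,5.5,62],"angular": [0,0,0.01]},
    {"grip": 0.5,"xyz": [3,5.5,62],"angular": [0,0,0.01]},
    {"grip": 0.0,"xyz": [3,5.5,62],"angular": [0,0,0.01]},
    {"grip": 0.0,"xyz": [3,5.5,62],"angular": [0,0,0.01]},
    {"grip": 0.0,"xyz": [3,5.5,62],"angular": [0,0,0.01]},
    {"grip": 0.0,"xyz": [3,5.5,62],"angular": [0,0,0.01]},
    {"grip": 0.0,"xyz": [3,5.5,62],"angular": [0,0,0.01]},
    {"grip": 0.0,"xyz": [3,5.5,62],"angular": [0,0,0.01]}
  ]
}}

```text
time_s: 19.5
tcp_pos: [0.5898, 0.1709, 0.0489]
ee_rot: [[0.971, 0.24, 0.0], [0.24, -0.971, 0.0], [0.0, 0.0, -1.0]]
wrist_force: [-0.9, -0.4, 1.1]
gripper_width: 0.111
gripper_force: 30.0
```

>>> {"method": "move_arm", "body": {
  "series": [
    {"grip": 0.0,"xyz": [0,0,-10],"angular": [0,0,0]},
    {"grip": 0.0,"xyz": [0,0,-35],"angular": [0,0,0]},
    {"grip": 0.0,"xyz": [-20,0,-70],"angular": [0,0,0]},
    {"grip": 0.0,"xyz": [-40,0,-110],"angular": [0,0,0]},
    {"grip": 0.0,"xyz": [-60,0,-140],"angular": [0,0,0]},
    {"grip": 0.0,"xyz": [-80,0,-160],"angular": [0,0,0]},
    {"grip": 0.0,"xyz": [-80,0,-160],"angular": [0,0,0]}
  ]
}}

```text
time_s: 20.2
tcp_pos: [0.5115, 0.1516, 0.2127]
ee_rot: [[0.971, 0.241, 0.006], [0.241, -0.971, 0.003], [0.006, -0.002, -1.0]]
wrist_force: [1.4, 0.3, -1.0]
gripper_width: 0.109
gripper_force: 30.0
```

```bash
python3 - <<'E'
from h import *
s=r.sense();print(s["joints"])
for th in(-58,50):
  psi=5.5+th;u=np.array([np.cos(np.deg2rad(psi)),np.sin(np.deg2rad(psi))])
  t=np.array([.571,-.108])-.054*u;print("tool",t)
  go(np.r_[t,.21],psi)
w=cap("wrist");save(w,"w12")
print(rim(w,s["tcp_pos"][2]-.012,.032),np.array(s["tcp_pos"])+.054*s["ee_rot"][:,0])
E
```

```text
[ 33.9455  14.6672 -15.6561   0.0169 -59.2972  69.9664]
tool [ 0.5381 -0.0652]
go [-26.4 216.8   2.1] [-0.0055 -0.0044  1.1593]
tool [ 0.5404 -0.1525]
go [-45.1 302.1   1.8] [ 0.0003 -0.0068 -0.7257]
[] [0.564  0.1646 0.2131]
```

>>> {"method": "move_arm", "body": {
  "series": [
    {"grip": 0,"xyz": [-10,15,0],"angular": [0,0,0.08]},
    {"grip": 0,"xyz": [-25,45,0],"angular": [0,0,0.2]},
    {"grip": 0,"xyz": [-38,80,0],"angular": [0,0,0.34]},
    {"grip": 0,"xyz": [-45,115,0],"angular": [0,0,0.48]},
    {"grip": 0,"xyz": [-48,150,0],"angular": [0,0,0.62]},
    {"grip": 0,"xyz": [-45,180,0],"angular": [0,0,0.76]},
    {"grip": 0,"xyz": [-40,205,0],"angular": [0,0,0.9]},
    {"grip": 0,"xyz": [-33,219,10],"angular": [0,0,1.03]},
    {"grip": 0,"xyz": [-29,219,40],"angular": [0,0,1.107]},
    {"grip": 0,"xyz": [-29,219,65],"angular": [0,0,1.107]}
  ]
}}

```text
time_s: 21.25
tcp_pos: [0.5368, -0.0687, 0.1411]
ee_rot: [[0.646, -0.763, -0.002], [-0.763, -0.646, 0.0], [-0.001, 0.001, -1.0]]
wrist_force: [0.3, -0.5, -1.8]
gripper_width: 0.113
gripper_force: 30.0
```

```bash
python3 - <<'E'
from h import *
w=cap("wrist");save(w,"w13",scale=1.5);s=w["s"];print(s["tcp_pos"])
print(np.array(predrim(w,s,.053,.032,-.013))*1.5)
print("b rim pred",proj(w,[[.571,-.108,.052]])*1.5)
go([.5366,-.0677,.073],-49.5)
E
```

```text
[ 0.5368 -0.0687  0.1411]
[[286.6896 137.4766]
 [459.0567 311.7865]]
b rim pred [[372.2067 218.977 ]]
go [ 1.9 -3.5 63.5] [ 0.0086  0.0075 -0.0039]
```

View pics/w13.png

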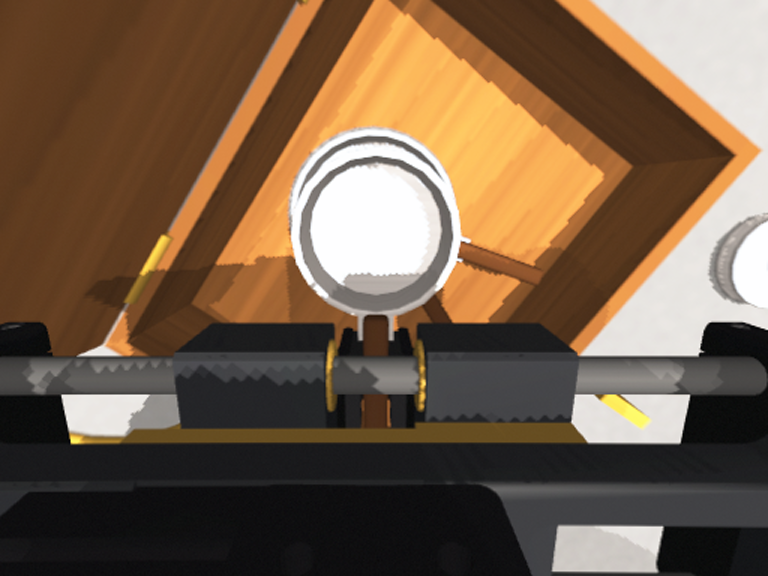

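Pan c's rim, at (291–460, 148–317), is centred over the stack, so I can lower it.

>>> {"method": "move_arm", "body": {
  "series": [
    {"grip": 0,"xyz": [1,-1,30],"angular": [0,0,0]},
    {"grip": 0,"xyz": [1,-1,50],"angular": [0,0,0]},
    {"grip": 0,"xyz": [1,-1,60],"angular": [0,0,0]},
    {"grip": 0,"xyz": [1,-1,66],"angular": [0,0,0]},
    {"grip": 0,"xyz": [1,-1,68],"angular": [0,0,0]},
    {"grip": 0,"xyz": [1,-1,70],"angular": [0,0,0]},
    {"grip": 0,"xyz": [1,-1,70],"angular": [0,0,0]}
  ]
}}

```text
time_s: 22.0
tcp_pos: [0.5383, -0.068, 0.0742]
ee_rot: [[0.649, -0.761, 0.001], [-0.761, -0.649, 0.0], [0.001, -0.001, -1.0]]
wrist_force: [-0.9, 0.2, -1.4]
gripper_width: 0.11
gripper_force: 30.0
```

>>> {"method": "move_arm", "body": {
  "series": [
    {"grip": 0,"xyz": [0,0,0],"angular": [0,0,0]},
    {"grip": 0.18,"xyz": [0,0,0],"angular": [0,0,0]},
    {"grip": 0.18,"xyz": [0,0,0],"angular": [0,0,0]},
    {"grip": 0.18,"xyz": [0,0,0],"angular": [0,0,0]},
    {"grip": 0.2,"xyz": [0,0,-15],"angular": [0,0,0]},
    {"grip": 0.2,"xyz": [0,0,-55],"angular": [0,0,0]},
    {"grip": 0.3,"xyz": [0,0,-100],"angular": [0,0,0]},
    {"grip": 0.5,"xyz": [-20,0,-140],"angular": [0,0,0]},
    {"grip": 0.5,"xyz": [-55,0,-170],"angular": [0,0,0]},
    {"grip": 0.5,"xyz": [-90,0,-190],"angular": [0,0,0]}
  ]
}}

```text
time_s: 23.0
tcp_pos: [0.4796, 0.0009, 0.2663]
ee_rot: [[0.648, -0.762, 0.004], [-0.762, -0.648, 0.001], [0.002, -0.004, -1.0]]
wrist_force: [0.5, 0.2, -0.4]
gripper_width: 0.453
gripper_force: 0.0
```

```bash
python3 - <<'E'
from h import *
w=cap("wrist");save(w,"w14",scale=1.5);s=w["s"];print(s["tcp_pos"],s["joints"])
C=np.array([.4654,.3894]);a=np.deg2rad(195.4);g=C+.046*np.array([np.cos(a),np.sin(a)]);print("d grasp",g)
go(np.r_[g,.26],15.4)
print("rim pred",proj(w,[[.571,-.108,.044],[.571,-.108,.060]])*1.5)
E
```

```text
[0.4796 0.0009 0.2663] [ 19.5932   6.7719 -17.5786   0.0311 -65.404   20.7756]
d grasp [0.4211 0.3772]
go [-321.1 -200.     9.8] [-0.0055 -0.0071 -1.1316]
rim pred [[376.5006  98.7098]
 [376.4774  93.9548]]
```

View pics/w14.png

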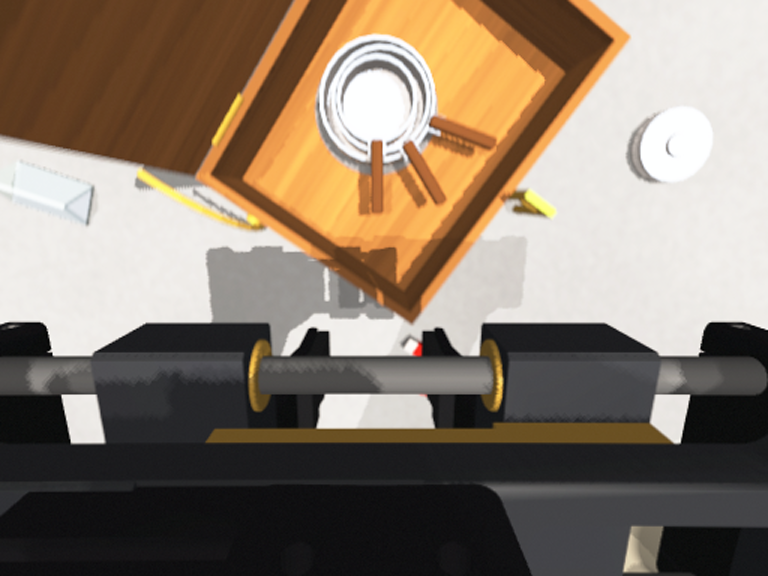

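Three pans are nested with their handles fanned, centred at about (377,98) as predicted. Pan d comes next.

>>> {"method": "move_arm", "body": {
  "series": [
    {"grip": 0.5,"xyz": [-35,-22,0],"angular": [0,0,-0.12]},
    {"grip": 0.5,"xyz": [-72,-45,0],"angular": [0,0,-0.25]},
    {"grip": 0.5,"xyz": [-110,-69,0],"angular": [0,0,-0.38]},
    {"grip": 0.5,"xyz": [-148,-93,0],"angular": [0,0,-0.51]},
    {"grip": 0.5,"xyz": [-186,-117,20],"angular": [0,0,-0.64]},
    {"grip": 0.5,"xyz": [-224,-141,45],"angular": [0,0,-0.77]},
    {"grip": 0.5,"xyz": [-262,-165,70],"angular": [0,0,-0.9]},
    {"grip": 0.5,"xyz": [-298,-187,95],"angular": [0,0,-1.03]},
    {"grip": 0.5,"xyz": [-321,-200,125],"angular": [0,0,-1.13]},
    {"grip": 0.5,"xyz": [-321,-200,150],"angular": [0,0,-1.13]}
  ]
}}

```text
time_s: 24.05
tcp_pos: [0.4226, 0.3778, 0.1118]
ee_rot: [[0.964, 0.268, 0.0], [0.268, -0.964, 0.001], [0.001, -0.0, -1.0]]
wrist_force: [-0.5, -1.4, -0.9]
gripper_width: 0.504
gripper_force: 0.0
```

>>> {"method": "move_arm", "body": {
  "series": [
    {"grip": 0.5,"xyz": [0,0,5],"angular": [0,0,0]},
    {"grip": 0.5,"xyz": [0,0,5],"angular": [0,0,0]}
  ]
}}

```text
time_s: 24.25
tcp_pos: [0.4232, 0.3739, 0.108]
ee_rot: [[0.965, 0.262, -0.001], [0.262, -0.965, -0.002], [-0.001, 0.002, -1.0]]
wrist_force: [0.3, -0.2, 0.4]
gripper_width: 0.502
gripper_force: 0.0
```

```bash
python3 - <<'E'
from h import *
w=cap("wrist");save(w,"w15");s=w["s"];print(s["tcp_pos"],np.rad2deg(np.arctan2(s["ee_rot"][1,0],s["ee_rot"][0,0])))
for x in handles(w):
  if x[1][0]<22 and x[1][1]>25: print(x)
E
```

```text
[0.4232 0.3739 0.108 ] 15.192145391184724
(array([0.4229, 0.3807]), [8.735749244689941, 41.36643600463867], np.float64(-164.57959765903408), array([0.4429, 0.386 ]), array([0.403, 0.375]), array([236, 187,  12,  51], dtype=int32))
```

>>> {"method": "move_arm", "body": {
  "series": [
    {"grip": 0.5,"xyz": [0,-6,25],"angular": [0,0,0]},
    {"grip": 0.5,"xyz": [0,-6,50],"angular": [0,0,0]},
    {"grip": 0.5,"xyz": [0,-6,60],"angular": [0,0,0]},
    {"grip": 0.5,"xyz": [0,-6,60],"angular": [0,0,0]},
    {"grip": 0.0,"xyz": [0,-6,60],"angular": [0,0,0]},
    {"grip": 0.0,"xyz": [0,-6,60],"angular": [0,0,0]},
    {"grip": 0.0,"xyz": [0,-6,60],"angular": [0,0,0]},
    {"grip": 0.0,"xyz": [0,-6,60],"angular": [0,0,0]},
    {"grip": 0.0,"xyz": [0,-6,60],"angular": [0,0,0]},
    {"grip": 0.0,"xyz": [0,-6,60],"angular": [0,0,0]}
  ]
}}

```text
time_s: 25.3
tcp_pos: [0.4218, 0.3804, 0.0488]
ee_rot: [[0.965, 0.262, 0.0], [0.262, -0.965, 0.0], [0.0, -0.0, -1.0]]
wrist_force: [-0.3, -0.1, 2.2]
gripper_width: 0.109
gripper_force: 30.0
```

>>> {"method": "move_arm", "body": {
  "series": [
    {"grip": 0.0,"xyz": [0,0,-10],"angular": [0,0,0]},
    {"grip": 0.0,"xyz": [0,0,-35],"angular": [0,0,0]},
    {"grip": 0.0,"xyz": [0,0,-70],"angular": [0,0,0]},
    {"grip": 0.0,"xyz": [0,0,-110],"angular": [0,0,0]},
    {"grip": 0.0,"xyz": [0,0,-140],"angular": [0,0,0]},
    {"grip": 0.0,"xyz": [0,0,-160],"angular": [0,0,0]},
    {"grip": 0.0,"xyz": [0,0,-160],"angular": [0,0,0]}
  ]
}}

```text
time_s: 26.0
tcp_pos: [0.4229, 0.3816, 0.2127]
ee_rot: [[0.965, 0.263, 0.005], [0.263, -0.965, 0.006], [0.006, -0.005, -1.0]]
wrist_force: [0.3, 0.7, -1.7]
gripper_width: 0.114
gripper_force: 30.0
```

```bash
python3 - <<'E'
from h import *
s=r.sense();print(s["tcp_pos"],s["joints"])
psi=5.5+50;u=np.array([np.cos(np.deg2rad(psi)),np.sin(np.deg2rad(psi))])
t=np.array([.571,-.108])-.046*u;print("tool",t)
go(np.r_[t,.21],psi)
E
```

```text
[0.4229 0.3816 0.2127] [ 58.379   18.0423 -10.8336   0.0565 -60.6664  46.8188]
tool [ 0.5449 -0.1459]
go [-20.8 541.   -0. ] [-0.0024 -0.0078 -0.7029]
```

>>> {"method": "move_arm", "body": {
  "series": [
    {"grip": 0,"xyz": [-10,30,0],"angular": [0,0,0]},
    {"grip": 0,"xyz": [-20,75,0],"angular": [0,0,0]},
    {"grip": 0,"xyz": [-30,121,0],"angular": [0,0,0]},
    {"grip": 0,"xyz": [-40,167,0],"angular": [0,0,0]},
    {"grip": 0,"xyz": [-48,213,0],"angular": [0,0,-0.1]},
    {"grip": 0,"xyz": [-54,260,0],"angular": [0,0,-0.2]},
    {"grip": 0,"xyz": [-58,307,0],"angular": [0,0,-0.3]},
    {"grip": 0,"xyz": [-58,354,0],"angular": [0,0,-0.4]},
    {"grip": 0,"xyz": [-56,401,0],"angular": [0,0,-0.5]},
    {"grip": 0,"xyz": [-52,448,0],"angular": [0,0,-0.6]}
  ]
}}

```text
time_s: 27.0
tcp_pos: [0.4883, -0.0677, 0.2078]
ee_rot: [[0.645, 0.764, -0.002], [0.764, -0.645, 0.0], [-0.001, -0.001, -1.0]]
wrist_force: [0.9, 1.1, -0.7]
gripper_width: 0.111
gripper_force: 30.0
```

```bash
python3 - <<'E'
from h import *
s=r.sense();print(s["tcp_pos"],s["joints"])
go([.545,-.146,.15],55.5)
E
```

```text
[ 0.4883 -0.0677  0.2078] [ 11.0056  11.2604 -21.0253  -0.0318 -57.8071 128.8157]
go [-23.2  93.9  57.7] [-0.0014  0.0009 -0.0994]
```

>>> {"method": "move_arm", "body": {
  "series": [
    {"grip": 0,"xyz": [-15,35,0],"angular": [0,0,-0.05]},
    {"grip": 0,"xyz": [-23,70,10],"angular": [0,0,-0.1]},
    {"grip": 0,"xyz": [-23,94,30],"angular": [0,0,-0.1]},
    {"grip": 0,"xyz": [-23,94,55],"angular": [0,0,-0.1]},
    {"grip": 0,"xyz": [-23,94,60],"angular": [0,0,-0.1]},
    {"grip": 0,"xyz": [-23,94,60],"angular": [0,0,-0.1]}
  ]
}}

```text
time_s: 27.6
tcp_pos: [0.5444, -0.1441, 0.147]
ee_rot: [[0.569, 0.822, -0.004], [0.822, -0.569, -0.0], [-0.002, -0.003, -1.0]]
wrist_force: [0.9, 0.3, -0.1]
gripper_width: 0.113
gripper_force: 30.0
```

```bash
python3 - <<'E'
from h import *
w=cap("wrist");save(w,"w16",scale=1.5);s=w["s"];print(s["tcp_pos"],s["joints"])
T=s["ee_rot"];print("d centre",np.array(s["tcp_pos"])+.046*T[:,0])
go([.545,-.146,.081],55.5)
print("c rim pred",proj(w,[[.571,-.108,.060]])*1.5, np.array(predrim(w,s,.046,.024,-.0128))*1.5)
E
```

```text
[ 0.5444 -0.1441  0.147 ] [  1.6517  21.5249 -16.1217  -0.0051 -52.599  143.6559]
d centre [ 0.5706 -0.1063  0.1469]
go [-1.8  0.9 67.5] [-0.0006  0.0009 -0.0027]
c rim pred [[379.0253 232.1028]] [[312.8559 181.2745]
 [440.6947 309.0671]]
```

View pics/w16.png

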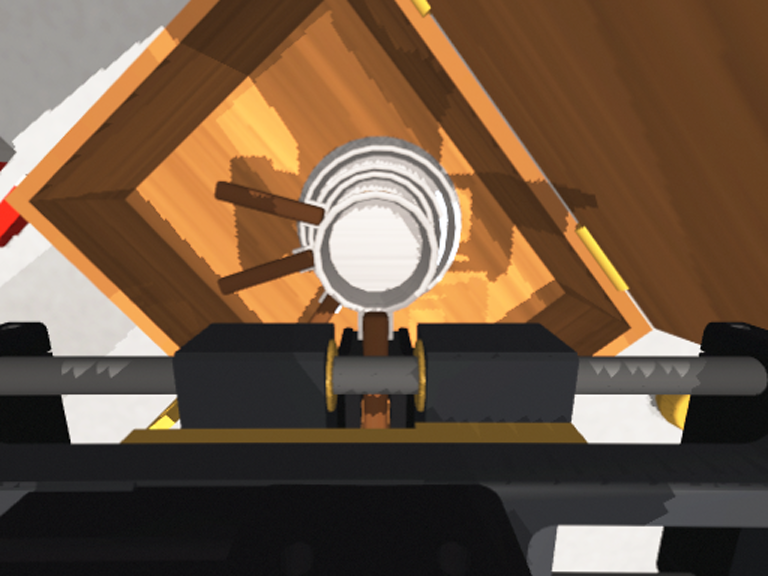

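Pan d's rim, at (313–439, 190–313), sits over the stack, whose outer rim is centred at about (381,220). I'll nudge it 1 mm and lower.

>>> {"method": "move_arm", "body": {
  "series": [
    {"grip": 0,"xyz": [-1,1,25],"angular": [0,0,0]},
    {"grip": 0,"xyz": [-1,1,48],"angular": [0,0,0]},
    {"grip": 0,"xyz": [-1,1,58],"angular": [0,0,0]},
    {"grip": 0,"xyz": [-1,1,64],"angular": [0,0,0]},
    {"grip": 0,"xyz": [-1,1,68],"angular": [0,0,0]},
    {"grip": 0,"xyz": [-1,1,68],"angular": [0,0,0]},
    {"grip": 0.2,"xyz": [-1,1,68],"angular": [0,0,0]},
    {"grip": 0.2,"xyz": [-1,1,68],"angular": [0,0,0]},
    {"grip": 0.2,"xyz": [-1,1,68],"angular": [0,0,0]}
  ]
}}

```text
time_s: 28.55
tcp_pos: [0.5463, -0.1456, 0.0812]
ee_rot: [[0.569, 0.822, 0.001], [0.822, -0.569, -0.0], [0.001, 0.001, -1.0]]
wrist_force: [0.2, 0.7, -0.6]
gripper_width: 0.195
gripper_force: 0.0
```

>>> {"method": "move_arm", "body": {
  "series": [
    {"grip": 0.25,"xyz": [0,0,-20],"angular": [0,0,0]},
    {"grip": 0.3,"xyz": [0,0,-60],"angular": [0,0,0]},
    {"grip": 0.3,"xyz": [-10,0,-105],"angular": [0,0,0]},
    {"grip": 0.3,"xyz": [-30,0,-150],"angular": [0,0,0]},
    {"grip": 0.0,"xyz": [-60,0,-190],"angular": [0,0,0.1]},
    {"grip": 0.0,"xyz": [-90,0,-225],"angular": [0,0,0.2]},
    {"grip": 0.0,"xyz": [-100,0,-260],"angular": [0,0,0.3]},
    {"grip": 0.0,"xyz": [-100,0,-290],"angular": [0,0,0.4]},
    {"grip": 0.0,"xyz": [-100,0,-300],"angular": [0,0,0.5]},
    {"grip": 0.0,"xyz": [-100,0,-300],"angular": [0,0,0.5]}
  ]
}}

```text
time_s: 29.55
tcp_pos: [0.4893, -0.2282, 0.383]
ee_rot: [[0.894, 0.448, 0.005], [0.448, -0.894, -0.001], [0.004, 0.003, -1.0]]
wrist_force: [0.1, 0.3, -0.8]
gripper_width: 0.006
gripper_force: 0.0
```

```bash
python3 - <<'E'
from h import *
w=cap("wrist");save(w,"w17");s=w["s"];print(s["tcp_pos"],s["joints"],s["gripper_width"])
b=cap("side");save(b,"side3")
P=[]
A=cv2.resize(w["img"][:230],(768,345)); B=cv2.resize(b["img"][60:290,150:450],(0,0),fx=1.3,fy=1.3)
cv=np.zeros((600,768,3),np.uint8);cv[:300]=cv2.resize(w["img"][:200],(768,300));cv[300:,:390]=cv2.resize(b["img"][80:310,180:479],(390,300))
cv[300:,390:]=cv2.resize(b["img"][190:340,270:459],(378,300))
cv2.imwrite("pics/v17.png",cv2.cvtColor(cv,cv2.COLOR_RGB2BGR))
print("rims",proj(w,[[.571,-.108,.044],[.571,-.108,.068]])*1.5)
E
```

```text
[ 0.4893 -0.2282  0.383 ] [ -7.7733   9.7615   2.5536   0.0197 -82.5001 124.4138] 0.006007623315115673
rims [[311.0452 138.4977]
 [307.5915 135.3316]]
```

View pics/v17.png

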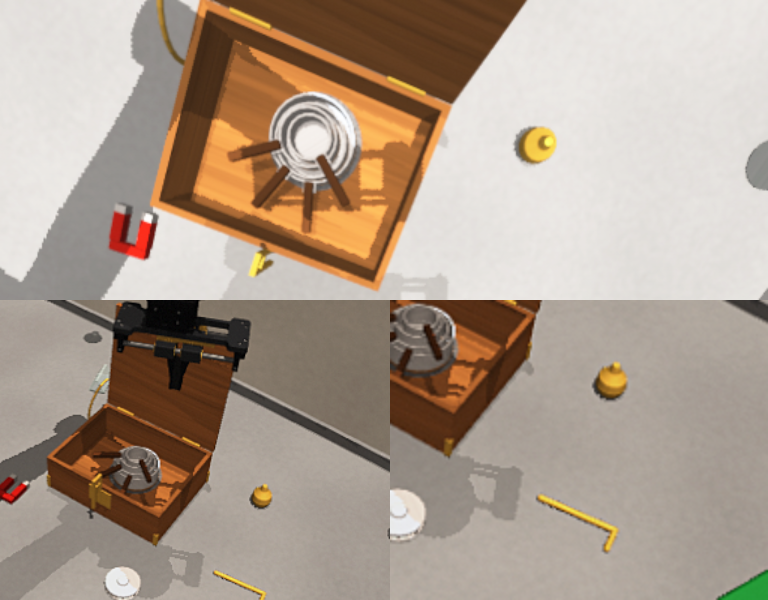

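The stack is centred at (311,140), where I predicted (311,138), with the four handles fanned. The magnet lies flat on the shelf outside the box. Next I'll close the lid by pushing from behind it.

```bash
python3 - <<'E'
from h import *
t=np.deg2rad(5.5);X=np.array([np.cos(t),np.sin(t)]);Y=np.array([-X[1],X[0]]);c=np.array([.5469,-.1099])
H=c+.103*X-.06*Y;print("hinge pt",H)
st=H+.075*X;print("behind start",st)
go(np.r_[st,.385],5.5); 
rr=.2
for a in(110,96,85,75,65,55,45,35,25,15,8,3,0,-1):
    A=np.deg2rad(a);x=-rr*np.cos(A)+.01*np.sin(A)+.0095;z=.084+rr*np.sin(A)+.01*np.cos(A)
    print(a,"tool x from start",round((x-.075)*1000,1),"TCP z",round(z+.025,4))
E
```

```text
hinge pt [ 0.6552 -0.1598]
behind start [ 0.7298 -0.1526]
go [249.1  41.6  -5.2] [-0.0009  0.0005  0.3712]
110 tool x from start 12.3 TCP z 0.2935
96 tool x from start -34.6 TCP z 0.3069
85 tool x from start -73.0 TCP z 0.3091
75 tool x from start -107.6 TCP z 0.3048
65 tool x from start -141.0 TCP z 0.2945
55 tool x from start -172.0 TCP z 0.2786
45 tool x from start -199.9 TCP z 0.2575
35 tool x from start -223.6 TCP z 0.2319
25 tool x from start -242.5 TCP z 0.2026
15 tool x from start -256.1 TCP z 0.1704
8 tool x from start -262.2 TCP z 0.1467
3 tool x from start -264.7 TCP z 0.1295
0 tool x from start -265.5 TCP z 0.119
-1 tool x from start -265.6 TCP z 0.1155
```

>>> {"method": "move_arm", "body": {
  "series": [
    {"grip": 0,"xyz": [35,6,-12],"angular": [0,0,0.06]},
    {"grip": 0,"xyz": [75,12,-15],"angular": [0,0,0.13]},
    {"grip": 0,"xyz": [115,19,-15],"angular": [0,0,0.2]},
    {"grip": 0,"xyz": [155,26,-15],"angular": [0,0,0.28]},
    {"grip": 0,"xyz": [195,33,-15],"angular": [0,0,0.37]},
    {"grip": 0,"xyz": [230,39,-15],"angular": [0,0,0.37]},
    {"grip": 0,"xyz": [249,42,-15],"angular": [0,0,0.37]},
    {"grip": 0,"xyz": [249,42,-15],"angular": [0,0,0.37]},
    {"grip": 0,"xyz": [249,42,30],"angular": [0,0,0.37]},
    {"grip": 0,"xyz": [249,42,74],"angular": [0,0,0.37]}
  ]
}}

```text
time_s: 30.65
tcp_pos: [0.7301, -0.1535, 0.3058]
ee_rot: [[0.995, 0.097, 0.002], [0.097, -0.995, 0.0], [0.002, 0.0, -1.0]]
wrist_force: [-0.2, 0.4, -0.5]
gripper_width: 0.009
gripper_force: 0.0
```

>>> {"method": "move_arm", "body": {
  "series": [
    {"grip": 0,"xyz": [0,0,0],"angular": [0,0,0]},
    {"grip": 0,"xyz": [-20,0,0],"angular": [0,0,0]},
    {"grip": 0,"xyz": [-40,0,0],"angular": [0,0,0]},
    {"grip": 0,"xyz": [-60,0,0],"angular": [0,0,0]}
  ]
}}

```text
time_s: 31.05
tcp_pos: [0.6714, -0.1597, 0.3095]
ee_rot: [[0.995, 0.096, 0.006], [0.096, -0.995, -0.001], [0.006, 0.002, -1.0]]
wrist_force: [2.4, 0.3, -0.3]
gripper_width: 0.005
gripper_force: 1.2
```

```bash
python3 - <<'E'
from h import *
s=r.sense();print(s["tcp_pos"],s["joints"],s["wrist_force"])
E
```

```text
[ 0.6714 -0.1597  0.3095] [  0.0363  26.7717  16.6396   0.0699 -79.5347  95.4754] [ 2.3537  0.2575 -0.2501]
```

>>> {"method": "move_arm", "body": {
  "series": [
    {"grip": 0,"xyz": [-30,0,2],"angular": [0,0,0]},
    {"grip": 0,"xyz": [-56,0,6],"angular": [0,0,0]},
    {"grip": 0,"xyz": [-81,0,15],"angular": [0,0,0]},
    {"grip": 0,"xyz": [-102,0,25],"angular": [0,0,0]},
    {"grip": 0,"xyz": [-122,0,38],"angular": [0,0,0]},
    {"grip": 0,"xyz": [-140,0,52],"angular": [0,0,0]},
    {"grip": 0,"xyz": [-156,0,69],"angular": [0,0,0]},
    {"grip": 0,"xyz": [-170,0,87],"angular": [0,0,0]},
    {"grip": 0,"xyz": [-183,0,106],"angular": [0,0,0]},
    {"grip": 0,"xyz": [-191,0,127],"angular": [0,0,0]}
  ]
}}

```text
time_s: 32.05
tcp_pos: [0.4818, -0.1782, 0.1825]
ee_rot: [[0.995, 0.097, 0.006], [0.097, -0.995, -0.002], [0.006, 0.002, -1.0]]
wrist_force: [-0.1, -0.6, 0.7]
gripper_width: 0.004
gripper_force: 0.6
```

>>> {"method": "move_arm", "body": {
  "series": [
    {"grip": 0,"xyz": [-5,0,15],"angular": [0,0,0]},
    {"grip": 0,"xyz": [-10,0,30],"angular": [0,0,0]},
    {"grip": 0,"xyz": [-13,0,45],"angular": [0,0,0]},
    {"grip": 0,"xyz": [-15,0,56],"angular": [0,0,0]},
    {"grip": 0,"xyz": [-15,0,62],"angular": [0,0,0]},
    {"grip": 0,"xyz": [-15,0,64],"angular": [0,0,0]},
    {"grip": 0,"xyz": [-15,0,64],"angular": [0,0,0]}
  ]
}}

```text
time_s: 32.75
tcp_pos: [0.4666, -0.1793, 0.1192]
ee_rot: [[0.995, 0.097, 0.002], [0.097, -0.995, -0.002], [0.001, 0.002, -1.0]]
wrist_force: [-5.6, 3.0, 18.3]
gripper_width: 0.001
gripper_force: 8.8
```

>>> {"method": "move_arm", "body": {
  "series": [
    {"grip": 0,"xyz": [0,0,-35],"angular": [0,0,0]},
    {"grip": 0,"xyz": [0,0,-70],"angular": [0,0,0.12]},
    {"grip": 0.2,"xyz": [0,30,-80],"angular": [0,0,0.26]},
    {"grip": 0.3,"xyz": [0,65,-80],"angular": [0,0,0.4]},
    {"grip": 0.4,"xyz": [0,100,-80],"angular": [0,0,0.54]},
    {"grip": 0.4,"xyz": [0,135,-80],"angular": [0,0,0.68]},
    {"grip": 0.4,"xyz": [0,170,-80],"angular": [0,0,0.82]},
    {"grip": 0.4,"xyz": [0,205,-80],"angular": [0,0,0.96]},
    {"grip": 0.4,"xyz": [-2,235,-80],"angular": [0,0,1.1]},
    {"grip": 0.4,"xyz": [-2,251,-80],"angular": [0,0,1.24]}
  ]
}}

```text
time_s: 33.75
tcp_pos: [0.4876, -0.4317, 0.1961]
ee_rot: [[0.407, -0.914, 0.001], [-0.914, -0.407, -0.001], [0.001, -0.0, -1.0]]
wrist_force: [0.5, -0.7, -0.3]
gripper_width: 0.395
gripper_force: 0.0
```

>>> {"method": "move_arm", "body": {
  "series": [
    {"grip": 0.4,"xyz": [0,0,20],"angular": [0,0,0.13]},
    {"grip": 0.4,"xyz": [0,0,40],"angular": [0,0,0.25]},
    {"grip": 0.4,"xyz": [0,0,60],"angular": [0,0,0.25]},
    {"grip": 0.4,"xyz": [0,0,60],"angular": [0,0,0.25]},
    {"grip": 0.4,"xyz": [0,0,60],"angular": [0,0,0.25]}
  ]
}}

```text
time_s: 34.25
tcp_pos: [0.4879, -0.4295, 0.1363]
ee_rot: [[0.176, -0.984, 0.0], [-0.984, -0.176, -0.001], [0.001, -0.0, -1.0]]
wrist_force: [1.2, -0.5, 1.3]
gripper_width: 0.398
gripper_force: 0.0
```

```bash
cat >> h.py <<'E'
def pin(c,z=.008):
    hsv=cv2.cvtColor(c["img"],cv2.COLOR_RGB2HSV)
    m=cv2.inRange(hsv,(18,120,90),(35,255,255))
    n,l,st,ce=cv2.connectedComponentsWithStats(m)
    for i in range(1,n):
        if st[i,4]>60:
            ys,xs=np.where(l==i);P=onz(c,np.c_[xs,ys].astype(float),z)[:,:2]
            (cc,wh,an)=cv2.minAreaRect((P*1000).astype(np.float32))
            bx=cv2.boxPoints((cc,wh,an))/1000
            print(st[i],"ctr",np.array(cc)/1000,"size",np.round(wh,1),bx.round(4).tolist())
E
python3 - <<'E'
from h import *
w=cap("wrist");save(w,"w20",scale=1.5);s=w["s"];print(s["tcp_pos"],s["joints"],s["ee_rot"][:,0])
pin(w)
b=cap("side");save(b,"side4"); pin(b)
E
```

```text
[ 0.4879 -0.4295  0.1363] [-27.1028  29.5907  -4.1293   0.0489 -56.2484  37.2083] [ 0.1759 -0.9844  0.0009]
[244 156  36  81 761] ctr [ 0.4748 -0.4302] size [34.8 84.6] [[0.44929999113082886, -0.3921999931335449], [0.4661000072956085, -0.47510001063346863], [0.5001999735832214, -0.4681999981403351], [0.48339998722076416, -0.38530001044273376]]
[ 32 223  36  15 410] ctr [ 0.6897 -0.3555] size [36.5 15.7] [[0.6704000234603882, -0.35100001096725464], [0.6730999946594238, -0.36649999022483826], [0.7091000080108643, -0.36010000109672546], [0.7063000202178955, -0.34459999203681946]]
[174 227  13  47 276] ctr [ 0.5508 -0.3563] size [13.1 54.4] [[0.5414000153541565, -0.33000001311302185], [0.5472999811172485, -0.3840000033378601], [0.5602999925613403, -0.38260000944137573], [0.5544000267982483, -0.3285999894142151]]
[319 227   8  47 204] ctr [ 0.3992 -0.3836] size [ 7.6 54.2] [[0.38909998536109924, -0.3582000136375427], [0.4018999934196472, -0.4108999967575073], [0.4092999994754791, -0.4090999960899353], [0.39649999141693115, -0.3564000129699707]]
[321 282  40  13 322] ctr [ 0.3683 -0.3427] 
[... 1384 characters left out ...]
7  14  27 120] ctr [0.7919 0.6982] size [195.7  34.3] [[0.7039999961853027, 0.6520000100135803], [0.7250000238418579, 0.6248000264167786], [0.879800021648407, 0.7444999814033508], [0.8587999939918518, 0.7717000246047974]]
[243 213  21  27 165] ctr [ 0.4802 -0.0853] size [92.7 49.2] [[0.43630000948905945, -0.11410000175237656], [0.47940000891685486, -0.13779999315738678], [0.5241000056266785, -0.05649999901652336], [0.48100000619888306, -0.03290000185370445]]
[344 288  40  28 129] ctr [ 0.4837 -0.4252] size [103.   33.2] [[0.46209999918937683, -0.4747999906539917], [0.4950999915599823, -0.4779999852180481], [0.505299985408783, -0.37560001015663147], [0.4722999930381775, -0.37229999899864197]]
```

>>> {"method": "move_arm", "body": {
  "series": [
    {"grip": 0.4,"xyz": [1,0,40],"angular": [0,0,-0.02]},
    {"grip": 0.4,"xyz": [1,0,80],"angular": [0,0,-0.02]},
    {"grip": 0.4,"xyz": [1,0,100],"angular": [0,0,-0.02]},
    {"grip": 0.4,"xyz": [1,0,106],"angular": [0,0,-0.02]},
    {"grip": 0.4,"xyz": [1,0,106],"angular": [0,0,-0.02]},
    {"grip": 0.4,"xyz": [1,0,106],"angular": [0,0,-0.02]}
  ]
}}

```text
time_s: 34.95
tcp_pos: [0.489, -0.4308, 0.0317]
ee_rot: [[0.195, -0.981, 0.003], [-0.981, -0.195, -0.002], [0.003, -0.003, -1.0]]
wrist_force: [1.0, -0.3, -0.4]
gripper_width: 0.401
gripper_force: 0.0
```

>>> {"method": "move_arm", "body": {
  "series": [
    {"grip": 0.4,"xyz": [0,0,3],"angular": [0,0,0]},
    {"grip": 0.4,"xyz": [0,0,4.5],"angular": [0,0,0]},
    {"grip": 0.4,"xyz": [0,0,4.5],"angular": [0,0,0]},
    {"grip": 0.0,"xyz": [0,0,4.5],"angular": [0,0,0]},
    {"grip": 0.0,"xyz": [0,0,4.5],"angular": [0,0,0]},
    {"grip": 0.0,"xyz": [0,0,4.5],"angular": [0,0,0]},
    {"grip": 0.0,"xyz": [0,0,4.5],"angular": [0,0,0]},
    {"grip": 0.0,"xyz": [0,0,4.5],"angular": [0,0,0]}
  ]
}}

```text
time_s: 35.75
tcp_pos: [0.488, -0.4302, 0.0255]
ee_rot: [[0.195, -0.981, 0.001], [-0.981, -0.195, -0.001], [0.001, -0.001, -1.0]]
wrist_force: [-0.1, -0.1, 3.3]
gripper_width: 0.077
gripper_force: 30.5
```

>>> {"method": "move_arm", "body": {
  "series": [
    {"grip": 0.0,"xyz": [0,0,-10],"angular": [0,0,0]},
    {"grip": 0.0,"xyz": [0,0,-40],"angular": [0,0,0]},
    {"grip": 0.0,"xyz": [0,0,-80],"angular": [0,0,0]},
    {"grip": 0.0,"xyz": [0,0,-120],"angular": [0,0,0]},
    {"grip": 0.0,"xyz": [0,0,-130],"angular": [0,0,0]},
    {"grip": 0.0,"xyz": [0,0,-130],"angular": [0,0,0]}
  ]
}}

```text
time_s: 36.35
tcp_pos: [0.4885, -0.4303, 0.1576]
ee_rot: [[0.195, -0.981, 0.004], [-0.981, -0.195, -0.002], [0.003, -0.004, -1.0]]
wrist_force: [0.5, -0.4, -0.5]
gripper_width: 0.076
gripper_force: 30.0
```

```bash
python3 - <<'E'
from h import *
w=cap("wrist");save(w,"w21");b=cap("side");save(b,"side5");a=cap("scene");save(a,"sc5");s=w["s"]
print(s["tcp_pos"],s["gripper_width"],s["ee_rot"][:,0],s["ee_rot"][:,2])
# pixels of heel in wrist, staple in side
pin(w,s["tcp_pos"][2]-.018)
def hm(c):
    hsv=cv2.cvtColor(c["img"],cv2.COLOR_RGB2HSV);m=cv2.inRange(hsv,(18,120,90),(35,255,255))
    n,l,st,ce=cv2.connectedComponentsWithStats(m)
    for i in range(1,n):
        if st[i,4]>25: print(st[i],ce[i].round(1))
print("side");hm(b);print("scene");hm(a)
# predicted eye pos in side / scene with estimated eye
E=[[.4325,-.121,.1045],[.4325,-.121,.117]]
print(proj(b,E),proj(a,E))
E
```

```text
[ 0.4885 -0.4303  0.1576] 0.07644364673186183 [ 0.1947 -0.9809  0.0029] [ 0.0044 -0.0021 -1.    ]
[ 244  175   59   62 1331] ctr [ 0.4784 -0.4537] size [34.5 38.4] [[0.4578000009059906, -0.4381999969482422], [0.4652999937534332, -0.47589999437332153], [0.499099999666214, -0.4691999852657318], [0.49160000681877136, -0.43149998784065247]]
[ 38 214  45  24 854] ctr [ 0.6051 -0.4158] size [27.5 15. ] [[0.5902000069618225, -0.41110000014305115], [0.5931000113487244, -0.42579999566078186], [0.6201000213623047, -0.4205000102519989], [0.6171000003814697, -0.4058000147342682]]
[222 227   6  47 186] ctr [ 0.5021 -0.4194] size [ 3.  31.6] [[0.4982999861240387, -0.40400001406669617], [0.503000020980835, -0.4352000057697296], [0.5059999823570251, -0.43479999899864197], [0.5012999773025513, -0.4034999907016754]]
[274 227   5  47 174] ctr [ 0.4699 -0.4258] size [ 2.6 31.5] [[0.4652999937534332, -0.4106999933719635], [0.47209998965263367, -0.4415000081062317], [0.4745999872684479, -0.4410000145435333], [0.46779999136924744, -0.41019999980926514]]
[245 263  11  23 253] ctr [ 0.4829 -0.4063] size [ 6.
[... 578 characters left out ...]
00006198883, -0.4068000018596649], [0.4255000054836273, -0.4018999934196472]]
[338 282  36  13 201] ctr [ 0.4128 -0.4126] size [ 6.2 25.1] [[0.39980000257492065, -0.4129999876022339], [0.4244000017642975, -0.41819998621940613], [0.42570000886917114, -0.4120999872684479], [0.4011000096797943, -0.40700000524520874]]
side
[140  67  20  33 211] [150.1  82. ]
[243 213  21  27 161] [253.1 224.1]
[390 271   6  12  27] [392.7 276.6]
[426 369   8   9  40] [430.  373.2]
scene
[176 168  10  10  72] [180.5 172.5]
[241 203  11   9  36] [246.1 206.7]
[399 356  10  10  79] [403.5 360.4]
[398 371  12  13 123] [403.2 377.6]
[[253.9291 218.606 ]
 [254.0008 215.0689]] [[270.3886 154.0584]
 [270.5048 151.6693]]
```

>>> {"method": "move_arm", "body": {
  "series": [
    {"grip": 0,"xyz": [-30,0,-40],"angular": [0,0,0.02]},
    {"grip": 0,"xyz": [-74,-1,-42],"angular": [0,0,0.05]},
    {"grip": 0,"xyz": [-118,-3,-42],"angular": [0,0,0.08]},
    {"grip": 0,"xyz": [-162,-5,-42],"angular": [0,0,0.1]},
    {"grip": 0,"xyz": [-206,-7,-42],"angular": [0,0,0.1]},
    {"grip": 0,"xyz": [-250,-8,-42],"angular": [0,0,0.1]},
    {"grip": 0,"xyz": [-294,-9,-42],"angular": [0,0,0.1]},
    {"grip": 0,"xyz": [-338,-10,-42],"angular": [0,0,0.1]},
    {"grip": 0,"xyz": [-370,-12,-42],"angular": [0,0,0.1]},
    {"grip": 0,"xyz": [-379,-12,-42],"angular": [0,0,0.1]}
  ]
}}

```text
time_s: 37.5
tcp_pos: [0.4242, -0.0539, 0.1957]
ee_rot: [[0.099, -0.995, -0.003], [-0.995, -0.099, -0.0], [-0.0, 0.003, -1.0]]
wrist_force: [-0.2, -0.5, 0.0]
gripper_width: 0.079
gripper_force: 30.0
```

>>> {"method": "move_arm", "body": {
  "series": [
    {"grip": 0,"xyz": [0,0,0],"angular": [0,0,0]},
    {"grip": 0,"xyz": [0,0,0],"angular": [0,0,0]}
  ]
}}

```text
time_s: 37.7
tcp_pos: [0.4254, -0.0564, 0.1963]
ee_rot: [[0.096, -0.995, -0.002], [-0.995, -0.096, -0.0], [0.0, 0.002, -1.0]]
wrist_force: [-0.3, -0.2, -0.6]
gripper_width: 0.079
gripper_force: 30.0
```

```bash
python3 - <<'E'
from h import *
w=cap("wrist");save(w,"w22",scale=1.5);s=w["s"];print(s["tcp_pos"],s["gripper_width"],s["ee_rot"][:,0],s["joints"])
print(proj(w,[[.4325,-.121,.117]])*1.5)
pin(w,.117)
E
```

```text
[ 0.4254 -0.0564  0.1963] 0.0785701941761651 [ 0.0956 -0.9954  0.0003] [ 14.3166   5.6285 -29.8793   0.0035 -54.5961  -8.8308]
[[371.4404 196.4538]]
[234 104  37  16 542] ctr [ 0.4305 -0.1359] size [28.  11.1] [[0.41600000858306885, -0.13169999420642853], [0.4171000123023987, -0.14270000159740448], [0.4449999928474426, -0.14000000059604645], [0.4438999891281128, -0.1289999932050705]]
[232 122  32  20 291] ctr [ 0.4326 -0.1205] size [24.5 14.6] [[0.4196999967098236, -0.1145000010728836], [0.421099990606308, -0.12890000641345978], [0.445499986410141, -0.1265999972820282], [0.4440999925136566, -0.11209999769926071]]
[234 144  36  15 509] ctr [ 0.4279 -0.1057] size [28.1 11.1] [[0.4133000075817108, -0.1014999970793724], [0.41440001130104065, -0.11259999871253967], [0.4424000084400177, -0.10989999771118164], [0.44130000472068787, -0.09880000352859497]]
[ 244  175   59   63 1349] ctr [ 0.4058 -0.0609] size [48.1 54.6] [[0.3792000114917755, -0.035999998450279236], [0.38440001010894775, -0.09040000289678574], [0.4323999881744385, -0.08579999953508377], [0.42719998955726624, -0.03139999881386757]]
[222 227   6  47 203] ctr [ 0.4432 -0.0171] size [ 4.5 44.1] [[0.43939998745918274, 0.004800000227987766], [0.4424999952316284, -0.03920000046491623], [0.44699999690055847, -0.03889999911189079], [0.4438000023365021, 0.005100000184029341]]
[274 227   5  47 172] ctr [ 0.3979 -0.0214] size [ 3.6 44.1] [[0.3935999870300293, 0.0003000000142492354], [0.39879998564720154, -0.04349999874830246], [0.40230000019073486, -0.04309999942779541], [0.3971000015735626, 0.000699999975040555]]
[  77  263  309   32 3342] ctr [0.4353 0.0101] size [282.7  31.4] [[0.2930999994277954, 0.012299999594688416], [0.296099990606308, -0.01899999938905239], [0.5774999856948853, 0.00800000037997961], [0.5745000243186951, 0.03929999843239784]]
```

View pics/w22.png

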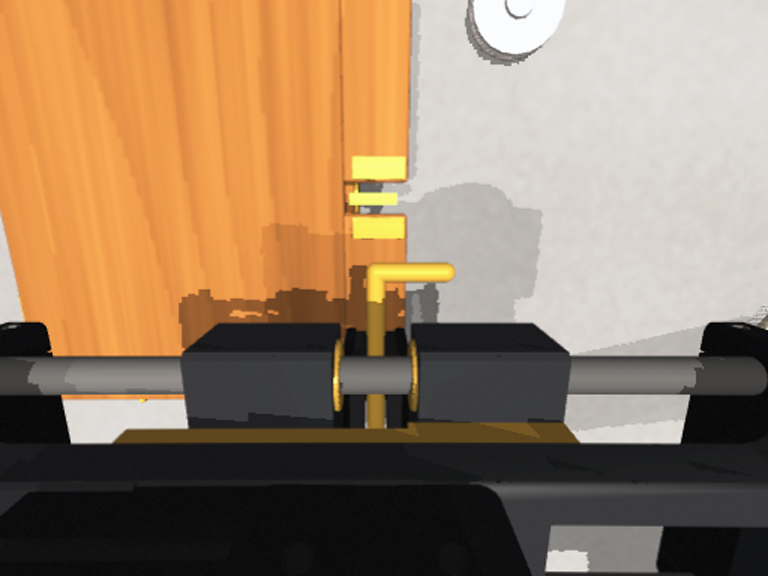

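The closed lid shows the staple's top bar centred at (373,199), within 2 px of where I predicted it. The pin is held straight along the image column at 376, with its heel at (376,270). I'll go to the pre-insertion pose.

>>> {"method": "move_arm", "body": {
  "series": [
    {"grip": 0,"xyz": [40,0,0],"angular": [0,0,0]},
    {"grip": 0,"xyz": [85,0,0],"angular": [0,0,0]},
    {"grip": 0,"xyz": [125,0,0],"angular": [0,0,0]},
    {"grip": 0,"xyz": [144,0,0],"angular": [0,0,0]},
    {"grip": 0,"xyz": [144,0,30],"angular": [0,0,0]},
    {"grip": 0,"xyz": [144,0,55],"angular": [0,0,0]},
    {"grip": 0,"xyz": [144,0,68],"angular": [0,0,0]},
    {"grip": 0,"xyz": [144,0,70],"angular": [0,0,0]},
    {"grip": 0,"xyz": [144,0,70],"angular": [0,0,0]},
    {"grip": 0,"xyz": [144,0,70],"angular": [0,0,0]}
  ]
}}

```text
time_s: 38.75
tcp_pos: [0.44, -0.1999, 0.1278]
ee_rot: [[0.095, -0.995, 0.002], [-0.995, -0.095, -0.0], [0.001, -0.001, -1.0]]
wrist_force: [-0.0, 0.2, 0.1]
gripper_width: 0.073
gripper_force: 30.0
```

```bash
python3 - <<'E'
from h import *
s=r.sense();print(s["tcp_pos"],s["gripper_width"],s["ee_rot"],s["wrist_force"])
go([.4394,-.1996,.126],-84.5)
b=cap("side");save(b,"side6");pin(b,.1085)
print(onz(b,[[253,224]],.117),proj(b,[[.4317,-.120,.1045],[.4317,-.120,.117],[.4317+.0058,-.120-.060,.1045]]))
E
```

```text
[ 0.44   -0.1999  0.1278] 0.0733918282690803 [[ 0.0952 -0.9955  0.0015]
 [-0.9955 -0.0952 -0.0004]
 [ 0.0006 -0.0015 -1.    ]] [-0.041   0.2225  0.1027]
go [-0.3  0.6  1.8] [-0.0015 -0.0006 -0.0006]
[142  76  13  12  87] ctr [0.6691 0.5611] size [73.  41.3] [[0.6279000043869019, 0.5530999898910522], [0.654699981212616, 0.5217000246047974], [0.7103000283241272, 0.5690000057220459], [0.6834999918937683, 0.6004999876022339]]
[374 221  14  17 167] ctr [ 0.6058 -0.372 ] size [54.  31.5] [[0.5745000243186951, -0.3716000020503998], [0.5900999903678894, -0.39910000562667847], [0.6370999813079834, -0.3723999857902527], [0.6215000152587891, -0.3449000120162964]]
[[ 0.4093 -0.1381  0.117 ]] [[253.3992 218.5846]
 [253.4668 215.0474]
 [274.1327 229.6787]]
```

>>> {"method": "move_arm", "body": {
  "series": [
    {"grip": 0,"xyz": [0,0.5,1.5],"angular": [0,0,0]},
    {"grip": 0,"xyz": [-5,0.5,1.5],"angular": [0,0,0]},
    {"grip": 0,"xyz": [-10,0.5,1.5],"angular": [0,0,0]},
    {"grip": 0,"xyz": [-15,0.5,1.5],"angular": [0,0,0]},
    {"grip": 0,"xyz": [-20,0.5,1.5],"angular": [0,0,0]},
    {"grip": 0,"xyz": [-25,0.5,1.5],"angular": [0,0,0]},
    {"grip": 0,"xyz": [-28,0.5,1.5],"angular": [0,0,0]},
    {"grip": 0,"xyz": [-28,0.5,1.5],"angular": [0,0,0]}
  ]
}}

```text
time_s: 39.6
tcp_pos: [0.4362, -0.171, 0.1256]
ee_rot: [[0.097, -0.995, 0.0], [-0.995, -0.097, 0.0], [-0.0, -0.0, -1.0]]
wrist_force: [0.1, -0.6, -0.3]
gripper_width: 0.079
gripper_force: 30.0
```

>>> {"method": "move_arm", "body": {
  "series": [
    {"grip": 0,"xyz": [-5,0,0],"angular": [0,0,0]},
    {"grip": 0,"xyz": [-10,0,0],"angular": [0,0,0]},
    {"grip": 0,"xyz": [-15,0,0],"angular": [0,0,0]},
    {"grip": 0,"xyz": [-20,0,0],"angular": [0,0,0]},
    {"grip": 0,"xyz": [-23,0,0],"angular": [0,0,0]},
    {"grip": 0,"xyz": [-23,0,0],"angular": [0,0,0]}
  ]
}}

```text
time_s: 40.2
tcp_pos: [0.434, -0.1481, 0.1256]
ee_rot: [[0.096, -0.995, 0.0], [-0.995, -0.096, 0.0], [-0.0, -0.0, -1.0]]
wrist_force: [0.7, 0.5, 0.0]
gripper_width: 0.079
gripper_force: 30.0
```

```bash
python3 - <<'E'
from h import *
s=r.sense();print(s["tcp_pos"],s["gripper_width"],s["wrist_force"],s["moment"])
w=cap("wrist");save(w,"w23");pin(w,.1085)
T=np.array(s["ee_rot"]);p=np.array(s["tcp_pos"])
print("tip",p-T[:,0]*.0595+T[:,2]*.0215,"heel",p+T[:,0]*.0357+T[:,2]*.0215)
E
```

```text
[ 0.434  -0.1481  0.1256] 0.078795746353377 [0.6978 0.5041 0.0386] [ 0.111  -0.0323 -0.0016]
[ 244  175   59   63 1350] ctr [ 0.4217 -0.1704] size [34.3 38.9] [[0.4027000069618225, -0.1527000069618225], [0.4065000116825104, -0.19140000641345978], [0.4406000077724457, -0.18809999525547028], [0.43689998984336853, -0.149399995803833]]
[222 227   6  47 202] ctr [ 0.4483 -0.1391] size [ 3.2 31.5] [[0.445499986410141, -0.12349999696016312], [0.44780001044273376, -0.15489999949932098], [0.45100000500679016, -0.15469999611377716], [0.4487000107765198, -0.12330000102519989]]
[274 227   5  47 170] ctr [ 0.416  -0.1422] size [ 2.5 31.4] [[0.41290000081062317, -0.12680000066757202], [0.41659998893737793, -0.15800000727176666], [0.41920000314712524, -0.15770000219345093], [0.4153999984264374, -0.1264999955892563]]
[  76  263  310   32 3359] ctr [ 0.4431 -0.1197] size [202.1  22.4] [[0.34139999747276306, -0.11840000003576279], [0.34360000491142273, -0.14069999754428864], [0.544700026512146, -0.12099999934434891], [0.5425000190734863, -0.09870000183582306]]
tip [ 0.4282 -0.0889  0.1041] heel [ 0.4374 -0.1837  0.1041]
```

>>> {"method": "move_arm", "body": {
  "series": [
    {"grip": 0,"xyz": [0,0,1],"angular": [0,0,0]},
    {"grip": 0,"xyz": [0,0,2],"angular": [0,0,0]},
    {"grip": 0.15,"xyz": [0,0,2],"angular": [0,0,0]},
    {"grip": 0.25,"xyz": [0,0,2],"angular": [0,0,0]},
    {"grip": 0.25,"xyz": [0,0,2],"angular": [0,0,0]},
    {"grip": 0.25,"xyz": [0,0,-8],"angular": [0,0,0]},
    {"grip": 0.25,"xyz": [0,0,-30],"angular": [0,0,0]},
    {"grip": 0.25,"xyz": [0,0,-75],"angular": [0,0,0]},
    {"grip": 0.25,"xyz": [-40,0,-105],"angular": [0,0,0]},
    {"grip": 0.25,"xyz": [-85,0,-120],"angular": [0,0,0]}
  ]
}}

```text
time_s: 41.25
tcp_pos: [0.4272, -0.0638, 0.2495]
ee_rot: [[0.093, -0.996, 0.007], [-0.996, -0.093, 0.0], [0.0, -0.007, -1.0]]
wrist_force: [1.1, 0.5, -0.9]
gripper_width: 0.247
gripper_force: 0.0
```

```bash
python3 - <<'E'
from h import *
w=cap("wrist");save(w,"w24");s=w["s"];print(s["tcp_pos"],s["wrist_force"])
hsv=cv2.cvtColor(w["img"],cv2.COLOR_RGB2HSV);m=cv2.inRange(hsv,(18,120,90),(35,255,255));m[215:]=0
n,l,st,ce=cv2.connectedComponentsWithStats(m);print(st[1:])
print("pred tip,heel,legend,eye",proj(w,[[.4282,-.0889,.101],[.4374,-.1837,.099],[.4095,-.1865,.099],[.4317,-.12,.117]]))
s0=m[60:215,190:330][::3,::2]
for row in s0: print("".join("#" if v else "." for v in row))
E
```

```text
[ 0.4272 -0.0638  0.2495] [ 1.1245  0.5431 -0.8627]
[[  29   39    9   42   61]
 [ 238   68   46  106 1818]
 [  59  195    4   20   24]]
pred tip,heel,legend,eye [[251.4223 168.7239]
 [251.2013  73.1584]
 [279.4053  72.8869]
 [250.8233 139.5889]]
......................................................................
......................................................................
......................................................................
...............................##########.............................
..............................#################.......................
..............................#################.......................
..............................###########.............................
..............................####....................................
..............................####....................................
..............................####....................................
..............................####....................................
..............................####....................................
.
[... 2138 characters left out ...]
.............................................................
......................................................................
......................................................................
......................................................................
......................................................................
......................................................................
......................................................................
......................................................................
......................................................................
......................................................................
```

```bash
python3 -c "
from station import r
print(r.finish_job())"
```

```text
the job is handed in; nothing more can be done
None
```

I handed the job in at about 41 s of the 208 s allowed; no verdict came back. By the camera views and force readings, the four pans are nested with handles fanned, the magnet is flat on the shelf, the lid is closed, the pin tip is about 30 mm through the staple, and I saw no contact with the prism, bob or pulley.

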